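# Clear the jammed jar feeder

### The arm

A 6-joint arm with a two-finger parallel gripper is mounted at the origin on the work surface. World frame = base frame: x ahead of the robot, y to its left, z up, the work surface at z = 0. Lengths are in m, angles in rad, forces in N, time in s.
With the tool pointing down it reaches from about 0.4 to 0.825 m from the base axis. Payload 7 kg.
Tool frame: the origin (TCP) lies between the finger pads; the fingertips stand 17 mm ahead of it and the grasp point (between the pads) lies 2 mm behind it; x points along the fingers, z is the direction in which the jaws open and shut, and the axes are right-handed (so a half turn about x gives the same grasp; the last joint's range is limited). The gripper opens to 88 mm and grips with 3 to 60 N. Pads are 19 mm wide; open, the fingers measure 130 mm over their backs; the gripper's body (78 mm by 193 mm) begins 47 mm behind the grasp point.
Start: joints at [-0.947, 0.359, 0.012, 0, -1.224, -0.288], TCP at [0.222, -0.637, 0.244] pointing down, gripper open.
Joint ranges: [-3.07, 3.07], [-1.43, 2.12], [-1.02, 1.25], [-3.03, 1.67], [-3.05, -0], [-3.03, 3.03]. Speed limits (rad/s): [2.39, 2.39, 3.01, 3.14, 3.14, 3.14].

### API

Orientations are given as [roll, pitch, yaw] about the fixed x, y, z axes, in that order (R = Rz(yaw) Ry(pitch) Rx(roll)).
In Python, from station import * gives the robot as it stands.
- The arm moves only by the tool step_arm, never from a script. Its argument "deltas" is a list of rows, each a list of 5 numbers: the shift along the tool's x, y, z in cm, then the turn about the tool's x in degrees, then the closure, from 0 (fully open) to 1 (shut). In form: [[dx, dy, dz, roll, fingers], ...]. A call has exactly 10 rows; each row is the pose to reach, as a shift and turn from the pose commanded when the call began, along the tool's axes at that moment; what a row does not reach only later rows make up. A row lasts 1/12 s, in which the tool goes at most 41.7 mm and 7.16 degrees, less where a joint would pass 70% of its speed; a pose out of reach is approached as far as the arm can. A call with a gripper value outside its range is refused whole. The fingers move at their own pace and stop on an object; "squeeze" is the grip in N (left out, the last holds). Time passes only in rows, so rows that repeat a pose let the fingers close, or fill a call up. It gives the time, the measured TCP pose, the force and the opening at its end, in the units of the state.
- get_state(): the state, without advancing time (a new reading comes with each control period).
- grab_frame(name): name is "scene" or "top" or "wrist"; returns a dict with "pixels" (420x560x3 uint8, red, green, blue), "range_z" (420x560 float32, m along the optical axis (not along the pixel's ray), 0 where there is no reading), "fx", "fy", "cx", "cy" (pixels), "k1" (the pictures are not rectified: a ray, as slopes to the right and down, at radius r is drawn at 1 + k1 r^2 times it, then the intrinsics apply), "view" (4x4, takes a point from world to camera coordinates); the wrist camera has in their place "hand_eye" (4x4, takes a point from camera to tool coordinates, whose origin is the TCP and whose axes are the tool frame's). Camera axes: x right, y down, z forward; pixel columns grow to the right and rows downward; lengths in m; the calibration is good to about 2 mm. A picture is of the moment at which its call begins: read the wrist's pose just before it.
- job_done(): hands the job in, once; it reports no verdict.
Trained networks look in the newest picture that a camera, given by its name, has taken for a name from the list of things; names that differ only in an ending like _2 or _b are one class to them, and where a whole thing is asked for, a point or a joint stands for the part that bears it (a point fixed in the world has none). Each returns a list of dicts, best first, with "conf" (0 to 1); they miss things now and then, are a little off and sometimes report something else, mostly with a low value. They report only what shows in the picture. A call takes as long as a camera call. They do not tell look-alikes from the thing itself.
- boxes_of(thing, camera): "extent" ([left, top, right, bottom] in pixels, round what is visible of it).
- masks_of(thing, camera): "mask" (420x560 bool, what is visible of it) and "extent" ([left, top, right, bottom] in pixels, round what is visible of it).
The state is a dict: "t": time; "q": joint angles; "qd": joint speeds; "joint_efforts": joint torques, N m; "eef_pos": TCP position; "ee_rot": TCP orientation; "force": force on the tool from outside, world axes, zero at the start; "moment": the same for the moment, N m; "width": finger opening in m.
Only numpy, scipy, OpenCV 4.12 (cv2) and the standard library are available. Lean on these libraries where they do the work, as an engineer would, in place of code of your own. Each camera call takes 0.05 s, during which the arm holds its last target.

### The job

The wide orange-lidded jar is stuck in the narrow throat of the jar feeder: nudge it back along the lane, then slide it sideways into the reject bay until you feel it pressed home against the stop there. Then push the blue sled forward until the first white-lidded jar has come through the throat and is felt pressed home against the outlet stop. The jars are thin glass: push gently (never over 15 N), feel for both stops, lift or tip no jar of the feeder and leave the other things on the bench alone.

Things in the scene. Friction and masses are not known exactly. Their poses are not given: they have to be found in the camera images.
- feeder: Jar feeder: fixed grey base 195 x 345 mm, 12 mm thick (jars stand on its top, z = 12 mm). Origin: on the lane's centre line, at the underside; z up. The lane runs along y, centred on x = 0; forward, to the outlet, is -y. Lane width 54 mm from y = 165 to -48 mm. Aluminium walls 6 mm thick, 42 mm high above the floor. End plates 30 mm high at y = 165 and -165 mm.
- throat (a point): Middle of the narrow throat, on the floor (feeder x = 0, y = -85 mm). The 54 mm lane tapers evenly from feeder y = -48 to 48 mm wide at y = -78 mm and stays 48 mm wide to y = -92 mm, where the outlet pad begins (pad 48 mm wide, its side walls 10 mm high).
- sill (a point): Middle of the low stretch of the lane's -x wall, opposite the bay, on its top (feeder x = -30, y = -5, z = 22 mm): there the wall is a sill only 10 mm high above the floor, from feeder y = -49 to 40 mm, so a finger can reach over it and push a jar towards +x.
- bay: Reject bay, a pocket in the lane's +x wall, 60 mm wide, walls 42 mm high. Origin: its mouth's middle on the floor, feeder (28, -16, 12) mm, feeder's axes; it runs to +x. In it a black sprung stop pad (gives 1 mm per 5 N) faces the lane, 50 mm wide, 32 mm high; adjustable, setting unmeasured: its face is 53 to 79 mm from the origin (wide jar's centre at feeder x = 55 to 82 mm).
- outlet: Outlet pad. Origin: on the floor at the throat's outer end, feeder (0, -92, 12) mm, feeder's axes; it runs to -y. At its far end a black sprung stop pad (gives 1 mm per 5 N) faces the throat, 40 mm wide, 32 mm high; adjustable, setting unmeasured: its face is 40 to 62 mm from the origin (narrow jar's centre, when home, at feeder y = -110 to -132 mm).
- sled (a joint): Position of the blue pusher sled in the lane, m: 0 = fully back (front face at feeder y = 112 mm), growing as it slides forward (front face at 0.112 - value); 0 to 0.2, hard ends. It slides stiffly (about 2.5 N, plus 8 N per m/s), has no spring and stays where it is left. Sled 42 mm wide, 24 mm long, two short prongs in front cradle the jar.
- sled_post (a point): Centre of the upright post on the blue sled, 76 mm above the bench, by which to push the sled: post 24 mm (feeder x) by 16 mm (feeder y), free from 54 to 90 mm above the bench. The sled's front face lies 12 mm ahead of it (-y).
- jar_wide_center (a point): Centre (half-way up) of the wide glass jar with orange lid stuck in the taper before the throat: upright cylinder 51 mm in diameter, 50 mm high, about 0.12 kg, smooth (friction about 0.25). It cannot pass the throat. Its front can be reached from the outlet pad.
- jar_a_center (a point): Centre (half-way up) of the first narrow glass jar with white lid, behind the wide jar: upright cylinder 44 mm in diameter, 50 mm high, about 0.08 kg.
- jar_b_center (a point): Centre of the second narrow white-lidded jar, same size, between the first one and the sled; it only follows along.
- jar_wide: The wide jar; origin at the centre of its underside, z its axis.
- jar_a: The first narrow jar; origin at the centre of its underside, z its axis.
- jar_b: The second narrow jar; origin at the centre of its underside, z its axis.
- jar_spare: Bystander: spare white-lidded jar, 44 mm across, 50 mm high, on the bench.
- jar_spare_wide: Bystander: spare orange-lidded jar, 51 mm across, 50 mm high, on the bench.
- media_bottle: Bystander: glass bottle with blue cap, 70 mm across, 150 mm high.
- dish_stack: Bystander: clear dish, 90 mm across, 30 mm high.
- beaker: Bystander: glass beaker, 70 mm across, 85 mm high.
Things that resemble listed ones, but are neither listed nor needed, are in the scene too. What is shaped like the jar_b but pink, purple or yellow is not meant.

How it is judged:
By the outcome, as a careful person would: the job done as asked, in the order asked, and still so for the second after the job is handed in, with the robot touching nothing.
It also fails if it takes over 67 s, if anything falls off the work surface, if the arm or the gripper's body presses on something with over 40 N, if the wrist force passes 120 N, or if a joint passes its speed limit or range.

## Working session

There is one attempt and no reset: what is moved stays moved. The work goes in short steps, Python scripts to look and compute and a tool call to move; the robot and the scene stay as the last step left them, time stands still between calls to the robot, and variables do not carry over. Pictures are saved under pics/ and viewed, and the job is handed in when it is done.

Besides the shell and the picture viewer there is one more tool, called after "Request:" in YAML: its name, and indented under it one key for each argument. step_arm: Moves the arm, as the interface text tells. Its arguments: {"type":"object","properties":{"deltas":{"type":"array"},"squeeze":{"type":"number"}},"required":["deltas"]}

```bash
mkdir -p pics; ls; python3 - <<'E'
from station import *
import cv2,pickle
s=get_state();print(s)
for n in ("scene","top"):
    f=grab_frame(n);cv2.imwrite(f"pics/{n}0.png",f["pixels"][:,:,::-1]);pickle.dump(f,open(f"{n}0.pkl","wb"))
    print(n,f["fx"],f["cx"],f["cy"],f["k1"],f["view"])
    for t in ("feeder","sled","jar_wide","jar_a","sled_post"):
        print(t,[(round(b["conf"],2),[int(x) for x in b["extent"]]) for b in boxes_of(t,n)])
E
```

```text
pics
{'t': 0.0, 'q': array([-9.46921782e-01,  3.59384106e-01,  1.10470091e-02, -3.62224521e-04,
       -1.22411987e+00, -2.88090140e-01]), 'qd': array([0.00084402, 0.00042354, 0.00147655, 0.00153178, 0.0003388 ,
       0.00189909]), 'joint_efforts': array([-2.54631332e-04, -5.82707655e+01,  2.93075985e+01,  6.99760839e+00,
        7.22437195e-03, -1.06453458e-04]), 'eef_pos': array([ 0.22223162, -0.63686224,  0.24261714]), 'ee_rot': array([0.08587214, 1.56910112, 1.99232951]), 'force': array([-0.32911144,  0.87263583, -0.86284934]), 'moment': array([ 0.02104177, -0.00062216, -0.03426488]), 'width': 0.08760823797950813}
scene 457.52281479749115 281.69413353164674 208.7355973084264 0.014707348207401412 [[ 0.39002678  0.92062799  0.01797809 -0.23068521]
 [ 0.73428603 -0.29918293 -0.60935507 -0.36405113]
 [-0.5556106   0.25086585 -0.79269363  1.54299195]
 [ 0.          0.          0.          1.        ]]
feeder [(0.65, [195, 190, 335, 271])]
sled [(0.59, [287, 191, 298, 217])]
jar_wide [(0.19, [195, 210, 211, 227]), (0.16, [96, 268, 127, 295])]
jar_a [(0.84, [250, 202, 269, 223]), (0.71
[... 209 characters left out ...]
594406 -0.08047485864125074 [[-5.59459811e-03 -9.99740737e-01  2.20717008e-02 -1.18311931e-02]
 [-9.80839160e-01  1.18779651e-03 -1.94815633e-01  5.74205129e-01]
 [ 1.94738907e-01 -2.27387036e-02 -9.80591510e-01  1.21627928e+00]
 [ 0.00000000e+00  0.00000000e+00  0.00000000e+00  1.00000000e+00]]
feeder [(0.67, [232, 170, 346, 256]), (0.57, [159, 150, 186, 178]), (0.45, [420, 245, 437, 265]), (0.25, [282, 212, 298, 233])]
sled [(0.57, [256, 207, 268, 221]), (0.43, [420, 247, 439, 269])]
jar_wide [(0.71, [291, 214, 312, 234])]
jar_a [(0.69, [290, 263, 305, 279]), (0.64, [264, 261, 274, 280]), (0.62, [230, 264, 244, 276]), (0.61, [285, 215, 297, 231]), (0.44, [266, 210, 284, 224])]
sled_post []
```

```bash
python3 - <<'E'
import cv2
a=cv2.imread("pics/scene0.png");b=cv2.imread("pics/top0.png")
cv2.imwrite("pics/scene0c.png",cv2.resize(a[130:310,80:360],None,fx=2.8,fy=2.8,interpolation=cv2.INTER_CUBIC))
cv2.imwrite("pics/top0c.png",cv2.resize(b[140:300,210:380],None,fx=3.7,fy=3.7,interpolation=cv2.INTER_CUBIC))
E
```

```text
(no output)
```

View pics/top0.png

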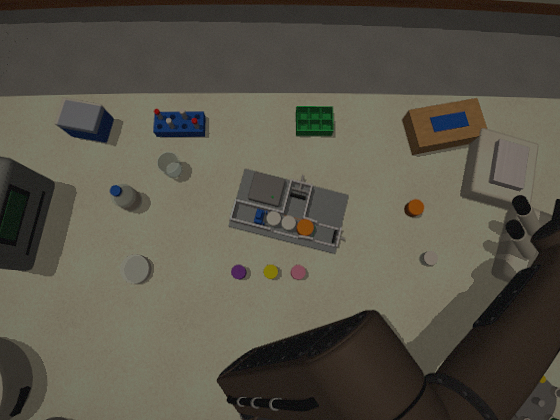

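```bash
sleep 0
```

```text
(no output)
```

View pics/scene0.png

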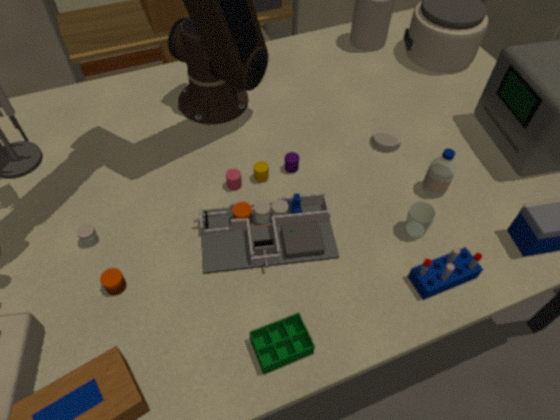

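View pics/top0c.png

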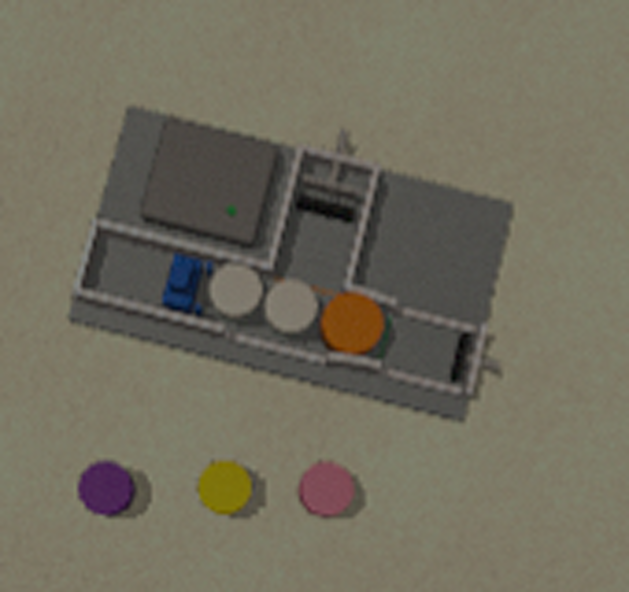

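View pics/scene0c.png

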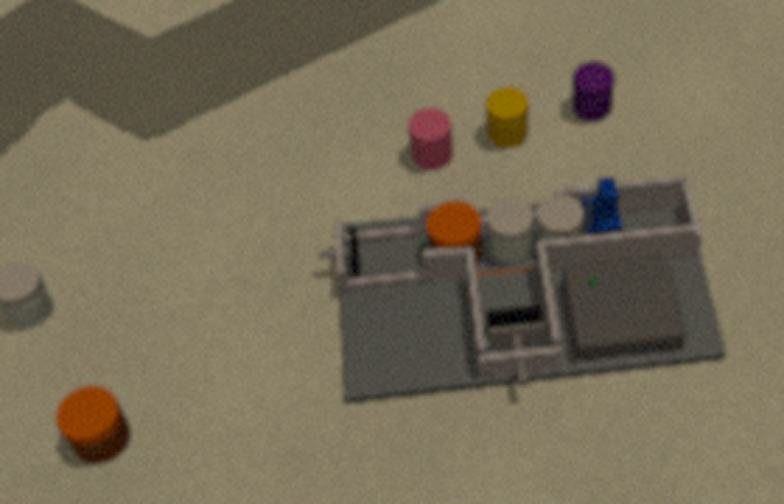

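```bash
cat > h.py <<'E'
import numpy as np,cv2,pickle
from scipy.spatial.transform import Rotation as R
def cloud(f,T=None):
    """world points HxWx3; T = camera->world"""
    h,w=f["range_z"].shape
    if T is None: T=np.linalg.inv(f["view"])
    u,v=np.meshgrid(np.arange(w),np.arange(h))
    xd=(u-f["cx"])/f["fx"];yd=(v-f["cy"])/f["fy"]
    x,y=xd.copy(),yd.copy()
    for _ in range(8):
        s=1+f["k1"]*(x*x+y*y);x=xd/s;y=yd/s
    z=f["range_z"];P=np.stack([x*z,y*z,z],-1)
    P=P@T[:3,:3].T+T[:3,3];P[z<=0]=np.nan
    return P
def tool(s):
    T=np.eye(4);T[:3,:3]=R.from_euler("xyz",s["ee_rot"]).as_matrix();T[:3,3]=s["eef_pos"];return T
E
python3 - <<'E'
from h import *
for n in("top","scene"):
    f=pickle.load(open(n+"0.pkl","rb"));P=cloud(f)
    x,y,z=P[...,0],P[...,1],P[...,2]
    print(n,"bench z",np.nanmedian(z[(x>.3)&(x<.7)&(abs(y)<.5)]))
    m=(z>.007)&(x>.35)&(x<.9)&(abs(y)<.4)
    m=cv2.morphologyEx(m.astype(np.uint8),cv2.MORPH_OPEN,np.ones((2,2)))
    k,l,st,c=cv2.connectedComponentsWithStats(m)
    for i in range(1,k):
        if st[i,4]>80:
            Q=P[l==i];print(st[i],np.round(np.nanmean(Q,0),3),np.round(np.nanmax(Q,0),3))
            if st[i,4]>2000:
                r=cv2.minAreaRect(Q[:,:2].astype(np.float32)*1000);print(r)
E
```

```text
top bench z 0.0018912662044392459
[ 154  109   52   29 1274] [0.85  0.314 0.043] [0.917 0.399 0.098]
[297 111  38  26 519] [ 0.85  -0.126  0.024] [ 0.915 -0.062  0.056]
[158 153  25  26 408] [0.712 0.339 0.044] [0.756 0.374 0.09 ]
[ 230  170  120   84 6475] [ 0.566 -0.038  0.026] [0.706 0.15  0.095]
((586.6033935546875, -42.668792724609375), (343.9993591308594, 213.1219482421875), 73.53495025634766)
[232 265  16  15 181] [0.377 0.116 0.043] [0.399 0.137 0.058]
[265 265  14  15 169] [0.378 0.02  0.045] [0.399 0.039 0.058]
[292 265  15  15 173] [ 0.376 -0.063  0.045] [ 0.398 -0.041  0.057]
scene bench z 0.0011226899719039007
[285 153  15  20 267] [0.389 0.118 0.035] [0.403 0.162 0.054]
[254 162  16  21 278] [0.39  0.023 0.035] [0.404 0.062 0.053]
[226 169  17  22 289] [ 0.388 -0.06   0.035] [ 0.405 -0.026  0.055]
[ 195  194  145   80 8482] [ 0.589 -0.039  0.028] [0.712 0.169 0.096]
((581.8163452148438, -29.86474609375), (363.76953125, 219.97361755371094), 78.66400909423828)
[405 201  32  38 853] [0.712 0.339 0.051] [0.745 0.431 0.089]
[ 409  248   75   52 2281] [0.868 0.312 0.044] [0.897 0.458 0.097]
((858.9854125976562, 344.1605529785156), (38.839141845703125, 226.1130828857422), 18.065807342529297)
[ 250  313   63   53 1183] [ 0.856 -0.116  0.029] [ 0.911 -0.046  0.055]
```

```bash
python3 - <<'E'
from station import *
from h import *
s=get_state();T=tool(s);print(np.round(T,3))
f=grab_frame("wrist");print(f["fx"],f["cx"],f["cy"],np.round(f["hand_eye"],3))
d=np.array([.50,-.06,.36])-T[:3,3]
print(T[:3,:3].T@d*100)
z=T[:3,2];print(np.degrees(np.arctan2(z[1],z[0])))
E
```

```text
[[ 0.    -0.944 -0.33   0.222]
 [-0.    -0.33   0.944 -0.637]
 [-1.    -0.    -0.     0.244]
 [ 0.     0.     0.     1.   ]]
378.39386913295465 281.1514727030007 203.50008836788936 [[ 0.    -0.27   0.963 -0.142]
 [-0.    -0.963 -0.27   0.073]
 [ 1.     0.    -0.     0.001]
 [ 0.     0.     0.     1.   ]]
[-11.64281696 -45.23052653  45.35674876]
109.23959753125851
```

Request:
step_arm:
  deltas:
    - [-3,-3,3,-6,0.5]
    - [-5,-6,6,-12,1]
    - [-6,-9,9,-18,1]
    - [-7,-12,12,-24,1]
    - [-8,-15,15,-30,1]
    - [-9,-18,18,-36,1]
    - [-10,-20.5,20.5,-42,1]
    - [-11,-23,23,-48,1]
    - [-11.6,-25.5,25.5,-54,1]
    - [-11.6,-28,28,-54,1]
  squeeze: 10

```text
t: 1.48
eef_pos: [0.395, -0.2798, 0.3617]
ee_rot: [3.024, 1.567, -0.404]
force: [1.9, 0.2, 0.5]
width: 0.027
```

```bash
python3 - <<'E'
from station import *
from h import *
s=get_state();T=tool(s);print(np.round(T,3),s["t"],s["width"])
d=np.array([.50,-.10,.36])-T[:3,3]
print(T[:3,:3].T@d*100)
z=T[:3,2];print(np.degrees(np.arctan2(z[1],z[0])))
E
```

```text
[[ 0.003 -0.282 -0.959  0.395]
 [-0.001 -0.959  0.282 -0.28 ]
 [-1.     0.    -0.004  0.362]
 [ 0.     0.     0.     1.   ]] 1.4833 0.02702216301623995
[  0.17619737 -20.20966299  -5.00436774]
163.61434783341096
```

Request:
step_arm:
  deltas:
    - [0,-3,-1,0,1]
    - [0,-6,-2,0,1]
    - [0,-9,-3,0,1]
    - [0,-12,-4,0,1]
    - [0,-15,-5,0,1]
    - [0,-17,-5,0,1]
    - [0,-18,-5,0,1]
    - [0,-18,-5,0,1]
    - [0,-18,-5,0,1]
    - [0,-18,-5,0,1]

```text
t: 2.32
eef_pos: [0.4937, -0.1239, 0.3598]
ee_rot: [3.077, 1.57, -0.357]
force: [0.3, -0.3, 0.4]
width: 0.0005
```

```bash
python3 - <<'E'
from station import *
from h import *
s=get_state();T=tool(s);print(np.round(T,3),s["t"],s["width"],s["force"])
f=grab_frame("wrist");cv2.imwrite("pics/w1.png",f["pixels"][:,:,::-1])
pickle.dump((s,f),open("w1.pkl","wb"))
for t in ("jar_wide","jar_a","sled_post","bay","outlet"):
    print(t,[(round(b["conf"],2),[int(x) for x in b["extent"]]) for b in boxes_of(t,"wrist")])
E
```

```text
[[ 0.    -0.289 -0.957  0.494]
 [-0.    -0.957  0.289 -0.124]
 [-1.     0.    -0.     0.36 ]
 [ 0.     0.     0.     1.   ]] 2.3167 0.0005058210977060154 [ 0.30851007 -0.259187    0.43188763]
jar_wide [(0.89, [253, 173, 297, 222])]
jar_a [(0.94, [262, 215, 294, 254]), (0.72, [368, 220, 413, 242]), (0.71, [358, 159, 405, 202]), (0.38, [279, 253, 284, 275])]
sled_post []
bay [(0.83, [153, 215, 258, 241])]
outlet [(0.79, [257, 88, 288, 167])]
```

View pics/w1.png

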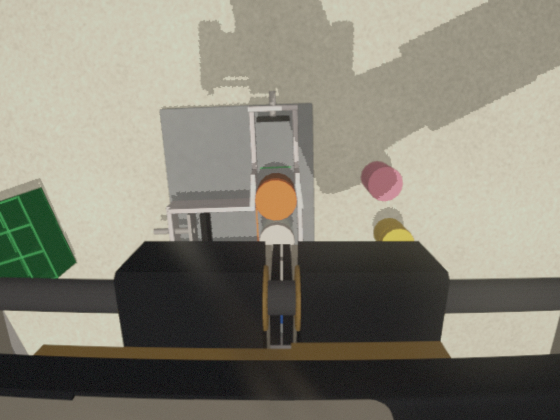

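```bash
cat >> h.py <<'E'
def hmap(P,pix,name,cx,cy,yaw,res=.0005,X=(-.08,.16),Y=(-.2,.2),zmin=.004):
    c,s=np.cos(yaw),np.sin(yaw)
    d=P[...,:2]-[cx,cy];fx=c*d[...,0]+s*d[...,1];fy=-s*d[...,0]+c*d[...,1]
    return fx,fy
E
python3 - <<'E'
from h import *
s,f=pickle.load(open("w1.pkl","rb"));P=cloud(f,tool(s)@f["hand_eye"])
x,y,z=P[...,0],P[...,1],P[...,2]
ok=np.zeros(z.shape,bool);ok[:235]=1
print("bench",np.nanmedian(z[20:80,320:400]), "n")
px=f["pixels"].astype(int)
def circ(m,lab,rlid):
    m=m&ok;m=cv2.morphologyEx(m.astype(np.uint8),cv2.MORPH_OPEN,np.ones((3,3)))
    Q=P[m>0];q=Q[~np.isnan(Q[:,0])];print(lab,len(q),np.median(q,0),cv2.minEnclosingCircle(q[:,:2].astype(np.float32)))
circ((px[...,0]>150)&(px[...,2]<90)&(z>.05)&(z<.075),"wide",.0255)
# walls: points with z .048-.060 not jar
w=(z>.047)&(z<.058)&ok&(px.max(-1)-px.min(-1)<40)
g=(z>.006)&(z<.016)&ok
yaw=np.radians(-16.5)
for lab,m in(("wall",w),("base",g)):
    Q=P[m];print(lab,len(Q),cv2.minAreaRect(Q[:,:2].astype(np.float32)*1000))
import numpy as np
v=np.zeros(z.shape+(3,),np.uint8);v[...]=np.clip(np.nan_to_num(z)*2500,0,255)[...,None].astype(np.uint8)
cv2.imwrite("pics/z1.png",cv2.resize(v[80:250,140:330],None,fx=4,fy=3.4,interpolation=cv2.INTER_NEAREST))
cv2.imwrite("pics/w1c.png",cv2.resize(f["pixels"][80:250,140:330,::-1],None,fx=4,fy=3.4,interpolation=cv2.INTER_CUBIC))
E
```

```text
bench 0.0004930634204822759 n
wide 1291 [ 0.51309951 -0.08207018  0.062474  ] ((0.513017475605011, -0.08130385726690292), 0.025363657623529434)
wall 971 ((599.399658203125, -96.0145263671875), (77.67073059082031, 486.3036193847656), 75.72117614746094)
base 14266 ((616.8881225585938, -137.20138549804688), (176.98841857910156, 566.109619140625), 73.39986419677734)
```

View pics/w1c.png

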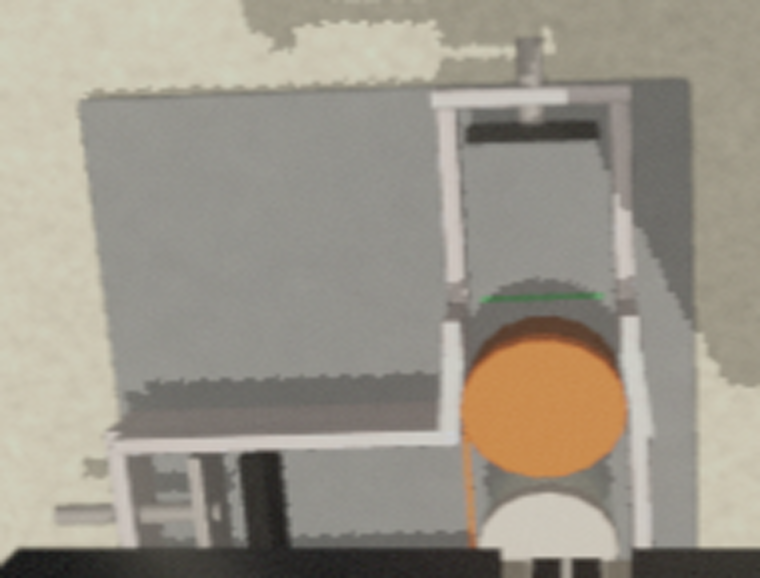

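View pics/z1.png

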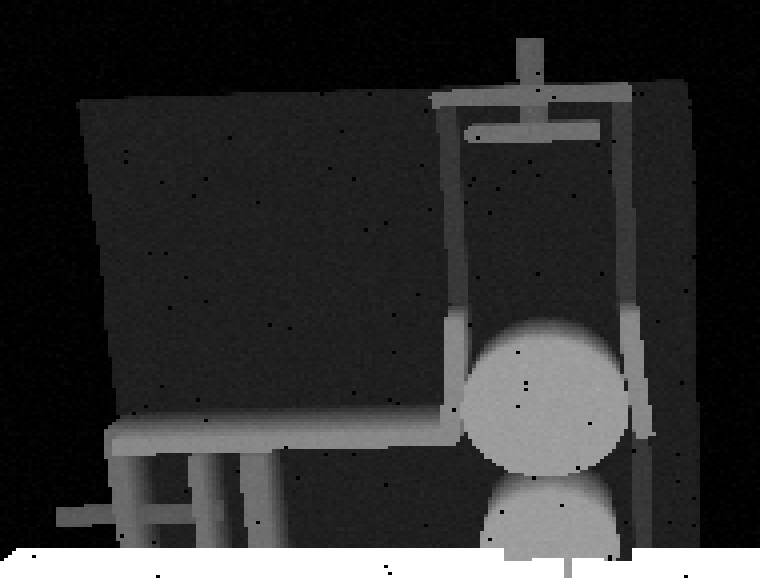

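```bash
python3 - <<'E'
from h import *
s,f=pickle.load(open("w1.pkl","rb"));P=cloud(f,tool(s)@f["hand_eye"])
z=P[...,2]
rr,cc=np.mgrid[:420,:560]
def reg(x0,x1,y0,y1,z0,z1):
    c0,c1=140+x0/4,140+x1/4;r0,r1=80+y0/3.4,80+y1/3.4
    m=(cc>=c0)&(cc<=c1)&(rr>=r0)&(rr<=r1)&(z>z0)&(z<z1);return P[m]
L=reg(430,470,140,290,.018,.027);Rr=reg(605,645,140,290,.018,.027)
B=reg(130,430,425,460,.050,.058)
E_=reg(440,630,80,112,.036,.046)
bs=reg(60,700,60,560,.008,.016)
for n,q in(("L",L),("R",Rr),("B",B),("E",E_)): 
    d=q[:,:2]-q[:,:2].mean(0);u,S,v=np.linalg.svd(d,full_matrices=False);a=np.degrees(np.arctan2(v[0,1],v[0,0]))
    print(n,len(q),q.mean(0).round(4),"dir",round(a%180,2),"thick sd",(S/np.sqrt(len(q))).round(4))
yaw=np.radians(-16.6)
for yd in(-16.2,-16.6,-17.0):
    yaw=np.radians(yd);ex=np.array([np.cos(yaw),np.sin(yaw)]);ey=np.array([-ex[1],ex[0]])
    for n,q in(("L",L),("R",Rr),("B",B),("E",E_),("base",bs)):
        X=q[:,:2]@ex;Y=q[:,:2]@ey
        print(yd,n,"x",np.percentile(X,[0.5,50,99.5]).round(4),"y",np.percentile(Y,[0.5,50,99.5]).round(4))
    c=np.array([.513,-.0815]);print("jar",c@ex,c@ey)
E
```

```text
L 217 [ 0.5227 -0.1499  0.0224] dir 75.49 thick sd [0.016  0.0018]
R 214 [ 0.4712 -0.134   0.0224] dir 75.56 thick sd [0.0162 0.0018]
B 406 [ 0.595  -0.0913  0.0541] dir 165.42 thick sd [0.0272 0.0019]
E 254 [ 0.4839 -0.1849  0.0421] dir 165.32 thick sd [0.0159 0.0019]
-16.2 L x [0.5404 0.5438 0.5472] y [-0.0249  0.0014  0.0294]
-16.2 R x [0.4869 0.4895 0.4932] y [-0.0243  0.0031  0.0298]
-16.2 B x [0.551  0.597  0.6431] y [0.0746 0.0782 0.0829]
-16.2 E x [0.489  0.5173 0.5445] y [-0.0465 -0.0427 -0.0372]
-16.2 base x [0.4661 0.5746 0.6604] y [-0.0444  0.023   0.135 ]
jar 0.515368435894469 0.06485850201545375
-16.6 L x [0.5402 0.5437 0.5473] y [-0.021   0.0052  0.0332]
-16.6 R x [0.4867 0.4896 0.4933] y [-0.0209  0.0066  0.0332]
-16.6 B x [0.5505 0.5965 0.6426] y [0.0784 0.0823 0.0874]
-16.6 E x [0.4893 0.5176 0.5448] y [-0.043  -0.039  -0.0336]
-16.6 base x [0.4654 0.5744 0.6603] y [-0.0404  0.0269  0.139 ]
jar 0.5149030826441187 0.06845484265984307
-17.0 L x [0.54   0.5436 0.5474] y [-0.0172  0.009   0.037 ]
-17.0 R x [0.4864 0.4896 0.4934] y [-0.0175  0.01    0.0366]
-17.0 B x [0.5499 0.5959 0.642 ] y [0.0823 0.0864 0.0919]
-17.0 E x [0.4895 0.5179 0.5451] y [-0.0395 -0.0354 -0.03  ]
-17.0 base x [0.4648 0.5741 0.6602] y [-0.0367  0.0308  0.1428]
jar 0.5144126337439403 0.07204784691177656
```

```bash
python3 - <<'E'
from h import *
s,f=pickle.load(open("w1.pkl","rb"));P=cloud(f,tool(s)@f["hand_eye"])
z=P[...,2]
rr,cc=np.mgrid[:420,:560]
def reg(x0,x1,y0,y1,z0,z1):
    c0,c1=140+x0/4,140+x1/4;r0,r1=80+y0/3.4,80+y1/3.4
    m=(cc>=c0)&(cc<=c1)&(rr>=r0)&(rr<=r1)&(z>z0)&(z<z1);return P[m]
L=reg(430,470,140,290,.018,.027);Rr=reg(605,645,140,290,.018,.027)
B=reg(130,430,425,460,.050,.058)
E_=reg(440,630,80,112,.036,.046)
bs=reg(60,700,60,560,.008,.016)
S1=reg(465,605,115,150,.038,.048);S2=reg(240,295,455,540,.038,.048)
wj=reg(455,635,300,480,.058,.066); aj=reg(470,625,480,548,.058,.066)
yaw=np.radians(-14.55);ex=np.array([np.cos(yaw),np.sin(yaw)]);ey=np.array([-ex[1],ex[0]])
x0=((L[:,:2]@ex).mean()+(Rr[:,:2]@ex).mean())/2
y0=np.median(B[:,:2]@ey)+.049
print("x0",x0,"walls half",((L[:,:2]@ex).mean()-(Rr[:,:2]@ex).mean())/2,"y0",y0,"E",np.median(E_[:,:2]@ey)-y0)
o=x0*ex+y0*ey;print("origin",o)
for n,q in(("E",E_),("B",B),("base",bs),("S1",S1),("S2",S2),("wide",wj),("a",aj)):
    X=q[:,:2]@ex-x0;Y=q[:,:2]@ey-y0
    print(n,len(q),"x",np.percentile(X,[1,50,99]).round(4),"y",np.percentile(Y,[1,50,99]).round(4),q[:,2].max().round(3))
c,r=cv2.minEnclosingCircle(wj[:,:2].astype(np.float32));c=np.array(c);print("wide",c@ex-x0,c@ey-y0,r)
np.savez("F.npz",yaw=yaw,ex=ex,ey=ey,o=o)
# top cam: rest
f=pickle.load(open("top0.pkl","rb"));P=cloud(f);X=P[...,:2]@ex-x0;Y=P[...,:2]@ey-y0;z=P[...,2]
px=f["pixels"].astype(int)
m=(px[...,2]>px[...,0]+30)&(abs(X)<.05)&(abs(Y)<.17)
print("blue",m.sum(),np.percentile(X[m],[2,50,98]),np.percentile(Y[m],[2,50,98]),np.percentile(z[m],[2,50,98]))
mt=m&(z>.08);print("post",mt.sum(),X[mt].mean(),Y[mt].mean(),np.percentile(Y[mt],[0,100]))
m=(px.min(-1)>110)&(abs(X)<.03)&(z>.055)&(Y>-.05)&(Y<.1)
for a,b in((-.04,.012),(.018,.06)):
    k=m&(Y>a)&(Y<b);print("white",k.sum(),X[k].mean(),Y[k].mean())
m=(X>.04)&(X<.16)&(Y>.03)&(Y<.17);print("block z",np.nanmax(z[m]),np.nanmedian(z[m]))
E
```

```text
x0 0.516672837704488 walls half 0.02690388558177939 y0 0.10990245770307397 E -0.16737386408691865
origin [ 0.52771273 -0.02342327]
E 254 x [-0.0291 -0.0008  0.0264] y [-0.1705 -0.1674 -0.1627] 0.045
B 406 x [0.0364 0.0824 0.1283] y [-0.0515 -0.049  -0.0452] 0.057
base 14158 x [-0.0484  0.0588  0.1428] y [-0.1699 -0.1032  0.0075] 0.016
S1 176 x [-0.0192 -0.0002  0.0187] y [-0.1577 -0.1548 -0.1517] 0.047
S2 178 x [0.0908 0.0941 0.0989] y [-0.0401 -0.0236 -0.0073] 0.047
wide 1345 x [-0.0231  0.0002  0.0237] y [-0.0839 -0.0603 -0.0366] 0.065
a 509 x [-0.0191  0.0005  0.0207] y [-0.0289 -0.0164 -0.0064] 0.065
wide 0.00018806308123076043 -0.05971985891964463 0.02557452954351902
blue 114 [-0.01968347 -0.00544308  0.01890603] [0.06581181 0.08180062 0.09523142] [0.03191948 0.05677447 0.093862  ]
post 46 0.0006268723327837359 0.08371350178501893 [0.07584558 0.0918355 ]
white 16 -0.006708580130698052 0.0011731701529220746
white 21 0.00128200947119246 0.04108619515605272
block z 0.049543486403272885 0.03699346111052826
```

```bash
python3 - <<'E'
from station import *
from h import *
s=get_state();print(s["q"].round(3),s["t"])
F=np.load("F.npz")
def W(x,y):return F["o"]+x*F["ex"]+y*F["ey"]
for p in((0,-115),(0,-95),(0,-75),(-60,-16),(50,-16),(0,130)):print(p,W(p[0]/1e3,p[1]/1e3).round(4))
T=tool(s);d=np.r_[W(0,-.117),.20]-T[:3,3];print(T[:3,:3].T@d*100)
f=grab_frame("scene");cv2.imwrite("pics/s1.png",cv2.resize(f["pixels"][0:300,60:400,::-1],None,fx=2.3,fy=2))
E
```

```text
[ 0.141  0.025 -0.148 -0.    -1.398 -0.434] 2.6167
(0, -115) [ 0.4988 -0.1347]
(0, -95) [ 0.5038 -0.1154]
(0, -75) [ 0.5089 -0.096 ]
(-60, -16) [ 0.4656 -0.0238]
(50, -16) [ 0.5721 -0.0515]
(0, 130) [0.5604 0.1024]
[15.96335052  1.10292042 -0.7995436 ]
```

View pics/s1.png

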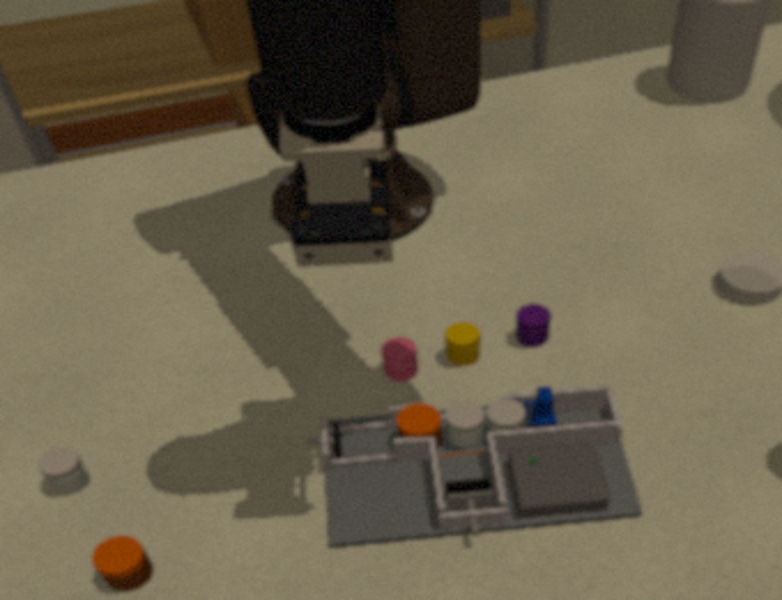

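Request:
step_arm:
  deltas:
    - [1.5,0.2,-0.1,-7,1]
    - [3,0.4,-0.2,-14,1]
    - [5,0.6,-0.4,-21,1]
    - [7,0.8,-0.6,-28,1]
    - [9,1.1,-0.8,-35,1]
    - [11,1.1,-0.8,-42,1]
    - [13,1.1,-0.8,-49,1]
    - [15,1.1,-0.8,-56,1]
    - [16,1.1,-0.8,-63,1]
    - [16,1.1,-0.8,-70,1]

```text
t: 3.5
eef_pos: [0.4969, -0.1362, 0.1968]
ee_rot: [-0.974, 1.566, 3.102]
force: [-0.9, 0.6, 0.4]
width: 0.0003
```

Request:
step_arm:
  deltas:
    - [0,0,0,-7,1]
    - [0,0,0,-14,1]
    - [0,0,0,-21,1]
    - [0,0,0,-22.3,1]
    - [2,0,0,-22.3,1]
    - [4,0,0,-22.3,1]
    - [6,0,0,-22.3,1]
    - [8,0,0,-22.3,1]
    - [8,0,0,-22.3,1]
    - [8,0,0,-22.3,1]

```text
t: 4.33
eef_pos: [0.498, -0.1363, 0.1191]
ee_rot: [-1.111, 1.569, -2.936]
force: [0.1, -0.2, 1.1]
width: 0.0005
```

```bash
cat > st.py <<'E'
from station import *
from h import *
F=np.load("F.npz")
def rep():
    s=get_state();T=tool(s);ex,ey,o=F["ex"],F["ey"],F["o"]
    p=s["eef_pos"];d=p[:2]-o;z=T[:3,2]
    fx,fy=s["force"][:2]@ex,s["force"][:2]@ey
    print("t %.2f feeder x %.1f y %.1f z %.1f mm  az err %.2f tilt %s F feeder x %.1f y %.1f z %.1f w %.4f"%(s["t"],d@ex*1e3,d@ey*1e3,p[2]*1e3,np.degrees(np.arctan2(z[1],z[0]))-np.degrees(float(F["yaw"]))+90,T[:2,0].round(4),fx,fy,s["force"][2],s["width"]))
    return s
E
python3 - <<'E'
from st import *
s=rep()
f=grab_frame("wrist");cv2.imwrite("pics/w2.png",f["pixels"][:,:,::-1]);pickle.dump((s,f),open("w2.pkl","wb"))
f=grab_frame("scene");cv2.imwrite("pics/s2.png",cv2.resize(f["pixels"][100:300,150:380,::-1],None,fx=3,fy=3))
E
```

```text
t 4.33 feeder x -0.4 y -116.7 z 119.1 mm  az err -0.02 tilt [-0.0022 -0.0005] F feeder x 0.2 y -0.2 z 1.1 w 0.0005
```

View pics/w2.png

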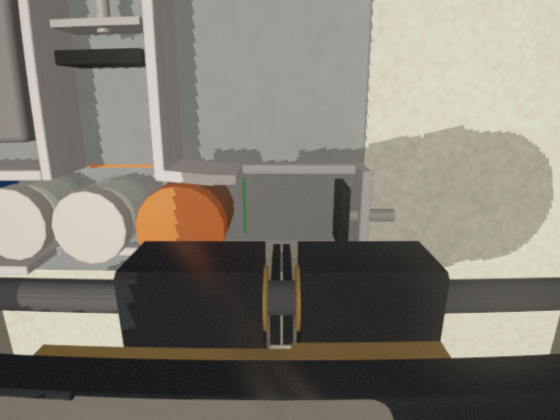

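View pics/s2.png

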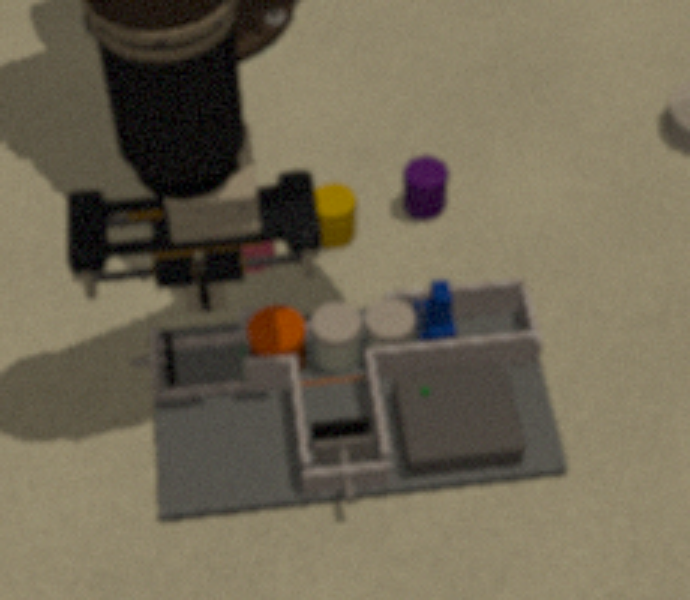

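```bash
python3 - <<'E'
from h import *
s,f=pickle.load(open("w2.pkl","rb"));P=cloud(f,f["hand_eye"])*1000
for r in (235,240,244,250,260,270,290,310,330,344,350):
    print(r,[tuple(P[r,c].round(0)) for c in (60,130,200,258,268,274,281,288,296,350,430)])
m=(P[...,0]>-45)&(P[...,0]<25)&(abs(P[...,1])<25)&(abs(P[...,2])<40)
print(m.sum())
Q=P[m]
for a in range(-45,25,5):
    q=Q[(Q[:,0]>=a)&(Q[:,0]<a+5)]
    if len(q):print(a,len(q),q.min(0).round(0),q.max(0).round(0))
E
```

```text
235 [(np.float64(58.0), np.float64(-3.0), np.float64(-128.0)), (np.float64(66.0), np.float64(-5.0), np.float64(-90.0)), (np.float64(55.0), np.float64(-1.0), np.float64(-46.0)), (np.float64(106.0), np.float64(-20.0), np.float64(-17.0)), (np.float64(106.0), np.float64(-20.0), np.float64(-10.0)), (np.float64(107.0), np.float64(-20.0), np.float64(-6.0)), (np.float64(107.0), np.float64(-20.0), np.float64(-1.0)), (np.float64(107.0), np.float64(-20.0), np.float64(4.0)), (np.float64(108.0), np.float64(-21.0), np.float64(10.0)), (np.float64(102.0), np.float64(-18.0), np.float64(47.0)), (np.float64(118.0), np.float64(-25.0), np.float64(109.0))]
240 [(np.float64(57.0), np.float64(-5.0), np.float64(-128.0)), (np.float64(66.0), np.float64(-9.0), np.float64(-90.0)), (np.float64(57.0), np.float64(-5.0), np.float64(-46.0)), (np.float64(105.0), np.float64(-23.0), np.float64(-17.0)), (np.float64(104.0), np.float64(-23.0), np.float64(-10.0)), (np.float64(104.0), np.float64(-23.0), np.float64(-6.0)), (np.float64(104.0), np.float64(-23.0), np.float64(-1.0)), (np.float64(105.0), np.float64(-23.0), np.floa
[... 5690 characters left out ...]
(22.0), np.float64(1.0)), (np.float64(-76.0), np.float64(23.0), np.float64(2.0)), (np.float64(-76.0), np.float64(23.0), np.float64(13.0)), (np.float64(-77.0), np.float64(23.0), np.float64(30.0))]
1745
-45 33 [-45.   0.  -5.] [-43.   6.   4.]
-40 48 [-38.  -6.  -5.] [-35.   4.   4.]
-35 184 [-35. -10.  -5.] [-30.   5.   4.]
-30 504 [-30. -11.  -5.] [-28.   2.   3.]
-25 5 [-21.  10.  -5.] [-20.  11.   4.]
-20 102 [-20.   8.  -5.] [-15.  11.   4.]
-15 116 [-15.   8.  -5.] [-10.  10.   4.]
-10 108 [-10.   8.  -7.] [-5. 10.  6.]
-5 237 [-5.  4. -7.] [-0. 11.  6.]
0 146 [ 0.  8. -7.] [ 5. 11.  6.]
5 146 [ 5.  7. -7.] [10. 11.  6.]
10 90 [10.  8. -7.] [15. 11.  6.]
15 26 [15.  8. -4.] [17.  9.  3.]
```

Request:
step_arm:
  deltas:
    - [2,0,0,0,1]
    - [4,0,0,0,1]
    - [6,0,0,0,1]
    - [7.2,0,0,0,1]
    - [7.6,0,0,0,1]
    - [7.6,0,-0.5,0,1]
    - [7.6,0,-1,0,1]
    - [7.6,0,-1.5,0,1]
    - [7.6,0,-2,0,1]
    - [7.6,0,-2,0,1]

```text
t: 5.27
eef_pos: [0.5045, -0.1158, 0.0445]
ee_rot: [1.917, 1.569, 0.095]
force: [-1.3, -0.0, 0.4]
width: 0.0004
```

```bash
python3 - <<'E'
from st import *
s=rep()
E
```

```text
t 5.27 feeder x 0.7 y -95.2 z 44.5 mm  az err 0.14 tilt [0.002  0.0002] F feeder x -1.3 y -0.3 z 0.4 w 0.0004
```

Request:
step_arm:
  deltas:
    - [0,0,-0.1,0,1]
    - [0,0,-0.2,0,1]
    - [0,0,-0.3,0,1]
    - [0,0,-0.4,0,1]
    - [0,0,-0.5,0,1]
    - [0,0,-0.6,0,1]
    - [0,0,-0.7,0,1]
    - [0,0,-0.8,0,1]
    - [0,0,-0.9,0,1]
    - [0,0,-1,0,1]

```text
t: 6.1
eef_pos: [0.5059, -0.1071, 0.0435]
ee_rot: [-0.806, 1.571, -2.629]
force: [-0.9, -5.1, 2.6]
width: 0.0004
```

```bash
python3 - <<'E'
from st import *
s=rep()
f=grab_frame("wrist");cv2.imwrite("pics/w3.png",f["pixels"][:,:,::-1]);pickle.dump((s,f),open("w3.pkl","wb"))
E
```

```text
t 6.10 feeder x -0.1 y -86.4 z 43.5 mm  az err 0.08 tilt [-0.0002 -0.0001] F feeder x 0.4 y -5.2 z 2.6 w 0.0004
```

View pics/w3.png

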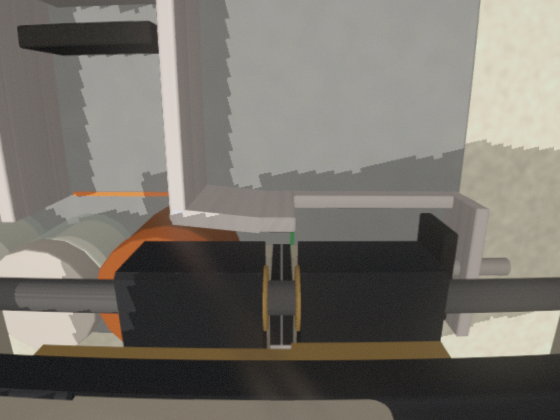

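Request:
step_arm:
  deltas:
    - [0,0,-0.13,0,1]
    - [0,0,-0.26,0,1]
    - [0,0,-0.39,0,1]
    - [0,0,-0.52,0,1]
    - [0,0,-0.65,0,1]
    - [0,0,-0.78,0,1]
    - [0,0,-0.91,0,1]
    - [0,0,-1.04,0,1]
    - [0,0,-1.17,0,1]
    - [0,0,-1.3,0,1]

```text
t: 6.98
eef_pos: [0.5089, -0.0947, 0.0435]
ee_rot: [-0.836, 1.57, -2.659]
force: [-1.4, -5.3, 2.6]
width: 0.0007
```

```bash
python3 - <<'E'
from st import *
s=rep()
E
```

```text
t 6.98 feeder x -0.3 y -73.7 z 43.5 mm  az err 0.08 tilt [-0.0007 -0.0004] F feeder x -0.1 y -5.5 z 2.6 w 0.0007
```

Request:
step_arm:
  deltas:
    - [0,0,-0.13,0,1]
    - [0,0,-0.26,0,1]
    - [0,0,-0.39,0,1]
    - [0,0,-0.52,0,1]
    - [0,0,-0.65,0,1]
    - [0,0,-0.78,0,1]
    - [0,0,-0.91,0,1]
    - [0,0,-1.04,0,1]
    - [0,0,-1.17,0,1]
    - [0,0,-1.3,0,1]

```text
t: 7.82
eef_pos: [0.5121, -0.0821, 0.0435]
ee_rot: [-0.832, 1.57, -2.655]
force: [-1.2, -5.1, 3.3]
width: 0.0003
```

Request:
step_arm:
  deltas:
    - [0,0,-0.12,0,1]
    - [0,0,-0.24,0,1]
    - [0,0,-0.36,0,1]
    - [0,0,-0.48,0,1]
    - [0,0,-0.6,0,1]
    - [0,0,-0.72,0,1]
    - [0,0,-0.84,0,1]
    - [0,0,-0.96,0,1]
    - [0,0,-1.08,0,1]
    - [0,0,-1.2,0,1]

```text
t: 8.65
eef_pos: [0.5151, -0.0705, 0.0435]
ee_rot: [-0.859, 1.57, -2.682]
force: [-1.1, -5.3, 2.6]
width: 0.0003
```

```bash
python3 - <<'E'
from st import *
s=rep()
f=grab_frame("wrist");cv2.imwrite("pics/w4.png",f["pixels"][:,:,::-1]);pickle.dump((s,f),open("w4.pkl","wb"))
P=cloud(f,tool(s)@f["hand_eye"]);X=(P[...,:2]-F["o"])@F["ex"]*1e3;Y=(P[...,:2]-F["o"])@F["ey"]*1e3
m=(P[...,2]>.055)&(P[...,2]<.07)&(abs(X)<40)
for lo,hi in((-50,9),(9,56)):
    pass
np.set_printoptions(linewidth=150)
px=f["pixels"].astype(int);o=m&(px[...,0]-px[...,2]>60)
print("orange",o.sum(),np.nanmin(X[o]),np.nanmax(X[o]),np.nanmin(Y[o]),np.nanmax(Y[o]))
w=m&(px.min(-1)>100);print("white",w.sum(),np.nanmin(Y[w]),np.nanmax(Y[w]),np.nanmax(X[w]))
E
```

```text
t 8.65 feeder x -0.4 y -48.8 z 43.5 mm  az err 0.08 tilt [-0.0008 -0.0004] F feeder x 0.3 y -5.4 z 2.6 w 0.0003
orange 1522 -17.50112345406546 25.51984076864576 -17.468164803386497 22.95010555734746
white 6032 -90.22310189908137 65.31924754994984 39.97543710103917
```

View pics/w4.png

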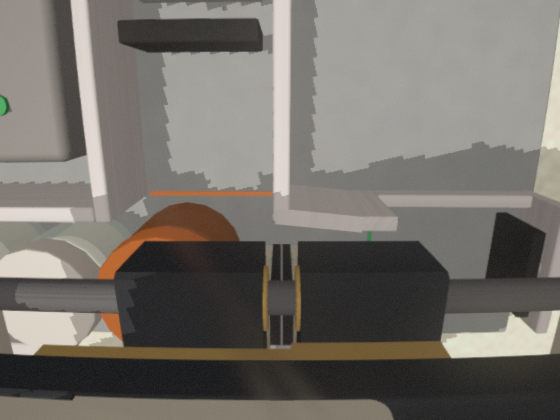

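```bash
python3 - <<'E'
from h import *
F=np.load("F.npz")
for n in("w2","w3","w4"):
    s,f=pickle.load(open(n+".pkl","rb"))
    P=cloud(f,tool(s)@f["hand_eye"]);X=(P[...,:2]-F["o"])@F["ex"]*1e3;Y=(P[...,:2]-F["o"])@F["ey"]*1e3;z=P[...,2]*1e3
    px=f["pixels"].astype(int);o=(z>20)&(z<75)&(abs(X)<40)&(px[...,0]-px[...,2]>60)&(abs(Y)<100)
    zz=z[o];print(n,(s["eef_pos"][:2]-F["o"])@F["ey"]*1e3,"z pct",np.percentile(zz,[1,10,30,50,70,90,99]).round(1))
    t=o&(abs(z-np.percentile(zz,90))<2.5)
    Q=np.c_[X[t],Y[t]];
    c,r=cv2.minEnclosingCircle(Q.astype(np.float32));print(len(Q),np.percentile(Q,[1,99],axis=0).round(1).tolist(),c,r)
    # algebraic on lid right/rear boundary by ransac-free: bench check
    print("bay wall top z",np.nanmedian(z[(z>50)&(z<58)&(X>40)&(X<80)&(Y<-40)]),"wallY",np.nanmedian(Y[(z>50)&(z<58)&(X>40)&(X<80)&(Y<-40)&(Y>-60)]))
s,f=pickle.load(open("w4.pkl","rb"));P=cloud(f,tool(s)@f["hand_eye"]);X=(P[...,:2]-F["o"])@F["ex"]*1e3;Y=(P[...,:2]-F["o"])@F["ey"]*1e3
for r in (210,225,240,260,280):
    print(r,[(c,f["pixels"][r,c].tolist(),X[r,c].round(),Y[r,c].round(),(P[r,c,2]*1e3).round()) for c in (90,100,110,130,150,180,200,220,240)])
E
```

```text
w2 -116.74767711988889 z pct [50.6 60.8 62.  62.4 62.7 63.3 63.9]
4061 [[-5.2, -83.6], [24.8, -35.7]] (1.5576382875442505, -59.517433166503906) 25.409542083740234
bay wall top z 54.220229957908984 wallY -48.930844016793294
w3 -86.43884267063922 z pct [43.8 51.8 57.5 61.7 62.3 62.9 63.6]
1178 [[-15.1, -48.4], [25.3, -18.7]] (3.9246416091918945, -36.74162673950195) 24.599010467529297
bay wall top z 54.2887768895218 wallY -48.72715906859375
w4 -48.77146443479684 z pct [37.  48.  56.1 61.5 62.3 62.9 63.5]
1182 [[-15.3, -11.2], [25.1, 18.8]] (3.1513566970825195, 0.4347362518310547) 24.497846603393555
bay wall top z 54.39199473722761 wallY -47.98491060791442
210 [(90, [171, 162, 157], np.float64(32.0), np.float64(22.0), np.float64(54.0)), (100, [172, 163, 157], np.float64(33.0), np.float64(18.0), np.float64(55.0)), (110, [125, 119, 115], np.float64(32.0), np.float64(15.0), np.float64(53.0)), (130, [158, 157, 151], np.float64(20.0), np.float64(25.0), np.float64(12.0)), (150, [123, 122, 119], np.float64(20.0), np.float64(15.0), np.float64(12.0)), (180, [97, 64, 43], np.float64(25.0), np.floa
[... 2349 characters left out ...]
9.0))]
280 [(90, [57, 55, 55], np.float64(31.0), np.float64(-3.0), np.float64(106.0)), (100, [67, 60, 55], np.float64(31.0), np.float64(-5.0), np.float64(105.0)), (110, [67, 59, 56], np.float64(31.0), np.float64(-8.0), np.float64(106.0)), (130, [54, 53, 55], np.float64(36.0), np.float64(-17.0), np.float64(116.0)), (150, [41, 40, 40], np.float64(36.0), np.float64(-22.0), np.float64(117.0)), (180, [40, 43, 41], np.float64(37.0), np.float64(-28.0), np.float64(117.0)), (200, [45, 42, 42], np.float64(36.0), np.float64(-32.0), np.float64(116.0)), (220, [43, 40, 39], np.float64(36.0), np.float64(-36.0), np.float64(116.0)), (240, [39, 39, 40], np.float64(36.0), np.float64(-40.0), np.float64(116.0))]
```

```bash
python3 - <<'E'
from h import *
from scipy.optimize import least_squares
F=np.load("F.npz")
for n in("w2","w3","w4"):
    s,f=pickle.load(open(n+".pkl","rb"))
    P=cloud(f,tool(s)@f["hand_eye"]);X=(P[...,:2]-F["o"])@F["ex"]*1e3;Y=(P[...,:2]-F["o"])@F["ey"]*1e3;z=P[...,2]*1e3
    px=f["pixels"].astype(int);o=(z>16)&(z<58)&(abs(X)<40)&(px[...,0]-px[...,2]>25)&(abs(Y)<100)
    o=cv2.erode(o.astype(np.uint8),np.ones((3,3)))>0
    x,y,h=X[o],Y[o],z[o]-37
    r=least_squares(lambda p:np.hypot(x-p[0]-p[2]*h,y-p[1]-p[3]*h)-25.5,[0,-10,0,0],loss="soft_l1",f_scale=.7)
    r2=least_squares(lambda p:np.hypot(x-p[0],y-p[1])-25.5,[0,-10],loss="soft_l1",f_scale=.7)
    print(n,o.sum(),r.x.round(3),np.degrees(r.x[2:]).round(2),r2.x,"tcp",((s["eef_pos"][:2]-F["o"])@F["ey"]*1e3).round(1), "rms",np.sqrt(np.mean(r.fun**2)).round(2))
    t=(abs(z-62.3)<2)&(px[...,0]-px[...,2]>60)&(abs(X)<40)
    A=np.c_[X[t],Y[t],np.ones(t.sum())];print("lid plane slope deg",np.degrees(np.linalg.lstsq(A,z[t],rcond=None)[0][:2]).round(2),t.sum())
E
```

```text
w2 529 [ 6.2000e-02 -5.8868e+01  1.7000e-02 -4.0000e-03] [ 0.96 -0.25] [  0.262056   -58.79622104] tcp -116.7 rms 0.27
lid plane slope deg [-0.35  0.09] 4099
w3 1083 [-7.7500e-01 -4.1469e+01  2.3000e-02 -2.0000e-03] [ 1.31 -0.1 ] [ -0.59490179 -41.4357704 ] tcp -86.4 rms 0.3
lid plane slope deg [0.06 1.67] 1183
w4 2186 [-8.84e-01 -3.79e+00  8.00e-03 -2.00e-03] [ 0.45 -0.1 ] [-0.86872718 -3.74833979] tcp -48.8 rms 0.29
lid plane slope deg [0.21 1.95] 1190
```

Request:
step_arm:
  deltas:
    - [0,0,0.8,0,1]
    - [-2,0,1.5,0,1]
    - [-5,0,1.5,0,1]
    - [-8.5,0,0,0,1]
    - [-8.5,0,-3.5,0,1]
    - [-8.5,0,-7,0,1]
    - [-8.5,0,-10.5,0,1]
    - [-8.5,0,-14,0,1]
    - [-8.5,0,-17.5,0,1]
    - [-8.5,0,-20,0,1]

```text
t: 9.53
eef_pos: [0.5661, 0.1261, 0.1285]
ee_rot: [2.72, 1.569, 0.898]
force: [0.4, 0.3, 0.3]
width: 0.0005
```

```bash
python3 - <<'E'
from st import *
s=rep()
f=grab_frame("wrist");cv2.imwrite("pics/w5.png",f["pixels"][:,:,::-1]);pickle.dump((s,f),open("w5.pkl","wb"))
f=grab_frame("top");cv2.imwrite("pics/t5.png",cv2.resize(f["pixels"][140:300,210:380,::-1],None,fx=3.7,fy=3.7))
P=cloud(f);X=(P[...,:2]-F["o"])@F["ex"]*1e3;Y=(P[...,:2]-F["o"])@F["ey"]*1e3;z=P[...,2]*1e3
px=f["pixels"].astype(int);m=(px[...,2]>px[...,0]+30)&(abs(X)<50)&(abs(Y)<170);mt=m&(z>80)
print(m.sum(),mt.sum(),Y[mt].mean() if mt.sum() else None,np.percentile(Y[m],[2,98]) if m.sum() else None)
E
```

```text
t 9.53 feeder x -0.4 y 154.4 z 128.5 mm  az err 0.15 tilt [0.0009 0.0011] F feeder x 0.3 y 0.3 z 0.3 w 0.0005
63 19 117.01958726235551 [ 98.75664356 132.20008301]
```

View pics/w5.png

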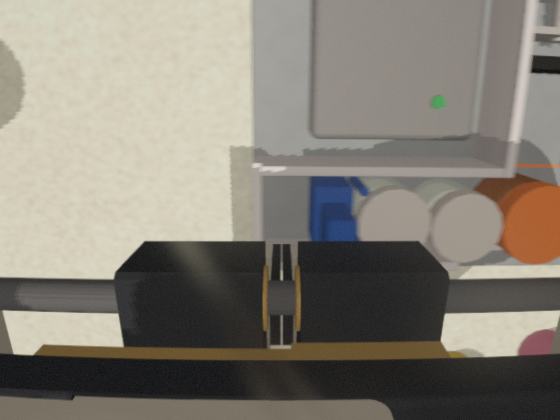

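View pics/t5.png

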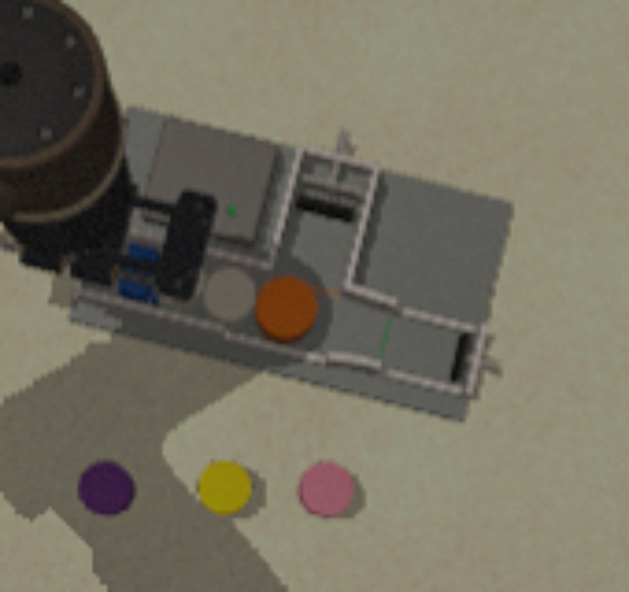

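```bash
python3 - <<'E'
from h import *
F=np.load("F.npz")
s,f=pickle.load(open("w5.pkl","rb"))
P=cloud(f,tool(s)@f["hand_eye"]);X=(P[...,:2]-F["o"])@F["ex"]*1e3;Y=(P[...,:2]-F["o"])@F["ey"]*1e3;z=P[...,2]*1e3
px=f["pixels"].astype(int)
b=(px[...,2]>px[...,0]+30)&(abs(X)<40)
for lo,hi in((20,35),(35,52),(55,84),(84,95)):
    m=b&(z>lo)&(z<hi);print(lo,m.sum(),np.percentile(X[m],[1,99]).round(1),np.percentile(Y[m],[1,99]).round(1)) if m.sum() else 0
t=(abs(z-62.5)<2)&(abs(X)<35)
for c0,c1 in((350,428),(432,502),(506,560)):
    k=t.copy();k[:,:c0]=0;k[:,c1:]=0;print(k.sum(),np.percentile(X[k],[1,99]).round(1),np.percentile(Y[k],[1,99]).round(1))
E
```

```text
20 242 [-15.8  22.2] [105.6 134.7]
35 419 [-15.   22.2] [106.1 134.7]
55 654 [-8.6 20.4] [115.1 133.3]
84 661 [ 1.9 13.2] [116.9 130.7]
3130 [-8.8 21.7] [ 69.8 108.4]
3819 [-21.5  19. ] [24.9 64.8]
3625 [-23.6  24. ] [-15.2  20.3]
```

Request:
step_arm:
  deltas:
    - [0,0,-0.4,0,1]
    - [1,0,-0.6,0,1]
    - [3,0,-0.6,0,1]
    - [4.6,0,-0.6,0,1]
    - [5.1,0,-0.6,0,1]
    - [5.1,0,-0.5,0,1]
    - [5.1,0,-0.3,0,1]
    - [5.1,0,-0.1,0,1]
    - [5.1,0,0.1,0,1]
    - [5.1,0,0.2,0,1]

```text
t: 10.47
eef_pos: [0.5652, 0.1213, 0.0784]
ee_rot: [2.361, 1.569, 0.537]
force: [-0.3, -0.2, 0.2]
width: 0.0001
```

```bash
python3 - <<'E'
from st import *
s=rep()
E
```

```text
t 10.47 feeder x -0.0 y 149.5 z 78.4 mm  az err 0.07 tilt [0.0013 0.0007] F feeder x -0.3 y -0.3 z 0.2 w 0.0001
```

Request:
step_arm:
  deltas:
    - [0,0,0.1,0,1]
    - [0,0,0.2,0,1]
    - [0,0,0.3,0,1]
    - [0,0,0.4,0,1]
    - [0,0,0.5,0,1]
    - [0,0,0.6,0,1]
    - [0,0,0.7,0,1]
    - [0,0,0.8,0,1]
    - [0,0,0.9,0,1]
    - [0,0,1.0,0,1]

```text
t: 11.3
eef_pos: [0.5628, 0.1119, 0.0779]
ee_rot: [2.156, 1.57, 0.333]
force: [-0.6, 3.8, 4.3]
width: 0.0002
```

```bash
cat > jars.py <<'E'
from st import *
def look(n,cam="wrist"):
    s=rep();f=grab_frame(cam);cv2.imwrite(f"pics/{n}.png",f["pixels"][:,:,::-1]);pickle.dump((s,f),open(n+".pkl","wb"))
    P=cloud(f,tool(s)@f["hand_eye"] if cam=="wrist" else None);X=(P[...,:2]-F["o"])@F["ex"]*1e3;Y=(P[...,:2]-F["o"])@F["ey"]*1e3;z=P[...,2]*1e3
    px=f["pixels"].astype(int)
    return s,f,X,Y,z,px
def pc(l,X,Y,m):
    print(l,m.sum(),*( (np.percentile(X[m],[1,99]).round(1),np.percentile(Y[m],[1,99]).round(1)) if m.sum() else ()))
E
python3 - <<'E'
from jars import *
s,f,X,Y,z,px=look("w6")
b=(px[...,2]>px[...,0]+30)&(abs(X)<40)
pc("post",X,Y,b&(z>80)); 
m=(abs(z-62.5)<2)&(abs(X)<35);pc("orange",X,Y,m&(px[...,0]-px[...,2]>60));pc("white",X,Y,m&(px.min(-1)>100))
E
```

```text
t 11.30 feeder x -0.1 y 139.8 z 77.9 mm  az err 0.10 tilt [0.0008 0.0003] F feeder x -1.6 y 3.6 z 4.3 w 0.0002
post 3 [37.7 38.2] [131.5 132.3]
orange 316 [-7.9 10. ] [ 7.9 13.8]
white 6619 [-7.3 21.5] [16.1 95.2]
```

View pics/w6.png

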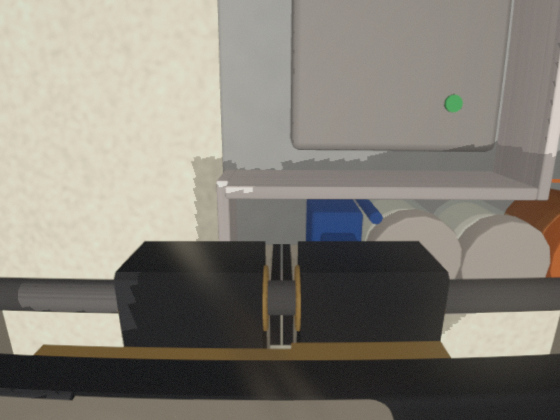

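Request:
step_arm:
  deltas:
    - [0,0,0.1,0,1]
    - [0,0,0.2,0,1]
    - [0,0,0.3,0,1]
    - [0,0,0.4,0,1]
    - [0,0,0.5,0,1]
    - [0,0,0.5,0,1]
    - [0,0,0.2,0,1]
    - [0,0,0,0,1]
    - [0,0,0,0,1]
    - [-3,0,0,0,1]

```text
t: 12.18
eef_pos: [0.5586, 0.11, 0.1021]
ee_rot: [-0.907, 1.56, -2.731]
force: [-1.3, 0.2, -0.3]
width: 0.0005
```

```bash
python3 - <<'E'
from jars import *
s,f,X,Y,z,px=look("w7")
m=(abs(z-62.5)<2)&(abs(X)<35);pc("orange",X,Y,m&(px[...,0]-px[...,2]>60));pc("white",X,Y,m&(px.min(-1)>100))
s,f,X,Y,z,px=look("t7","top")
m=(abs(z-62.5)<8)&(abs(X)<40)&(px[...,0]-px[...,2]>40);pc("orange top",X,Y,m);print(Y[m].mean(),X[m].mean())
E
```

```text
t 12.18 feeder x -3.6 y 136.9 z 102.1 mm  az err 0.01 tilt [-0.0102 -0.0044] F feeder x -1.3 y -0.2 z -0.3 w 0.0005
orange 2277 [-23.5  21.4] [-15.5   7. ]
white 8263 [-21.   21.1] [10.  93.8]
t 12.23 feeder x 0.3 y 139.5 z 110.9 mm  az err 0.14 tilt [ 0.0005 -0.0011] F feeder x 2.0 y 1.3 z 7.0 w 0.0006
orange top 213 [-23.3  21.5] [-40.9   5.1]
-18.052787264605897 -0.8386207711452539
```

Request:
step_arm:
  deltas:
    - [-2,0,0,0,1]
    - [-3,-1.5,2,0,1]
    - [-3,-3,5,0,1]
    - [-3,-4.5,8,0,1]
    - [-3,-6,11,0,1]
    - [-3,-6,14,0,1]
    - [-2,-6,15.5,0,1]
    - [0,-6,15.5,0,1]
    - [2,-6,15.5,0,1]
    - [3,-6,15.5,0,1]

```text
t: 13.12
eef_pos: [0.4642, -0.0243, 0.0757]
ee_rot: [-1.082, 1.569, -2.906]
force: [1.1, -0.5, -0.7]
width: 0.0003
```

```bash
python3 - <<'E'
from jars import *
s,f,X,Y,z,px=look("w8")
o=px[...,0]-px[...,2]>60
m=(abs(z-62.5)<2)&(abs(X)<35);pc("orange",X,Y,m&o)
k=(abs(z-44)<3)&(X>60)&(X<115)&(px.max(-1)<70);pc("stop",X,Y,k)
E
```

```text
t 13.12 feeder x -61.3 y -16.8 z 75.7 mm  az err 0.00 tilt [-0.0022 -0.0005] F feeder x 1.2 y -0.2 z -0.7 w 0.0003
orange 12102 [-23.2  23.7] [-40.4   6.2]
stop 0
```

View pics/w8.png

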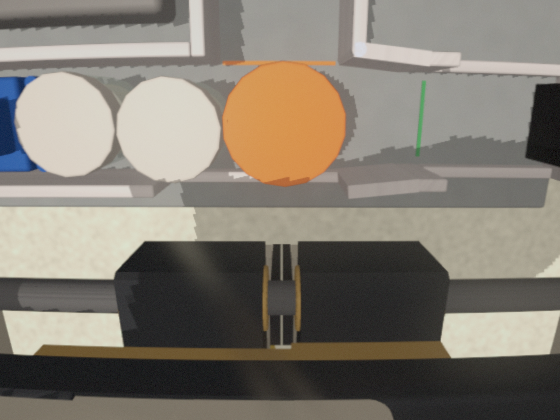

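Request:
step_arm:
  deltas:
    - [1,0,0,0,1]
    - [2,0,0,0,1]
    - [2.8,0,0,0,1]
    - [3.2,0,0,0,1]
    - [3.2,0.5,0,0,1]
    - [3.2,1,0,0,1]
    - [3.2,1.5,0,0,1]
    - [3.2,2,0,0,1]
    - [3.2,2.2,0,0,1]
    - [3.2,2.2,0,0,1]

```text
t: 14.0
eef_pos: [0.4878, -0.0289, 0.0458]
ee_rot: [2.074, 1.57, 0.251]
force: [-0.3, 0.5, 0.1]
width: 0.0007
```

Request:
step_arm:
  deltas:
    - [0,0.1,0,0,1]
    - [0,0.2,0,0,1]
    - [0,0.3,0,0,1]
    - [0,0.4,0,0,1]
    - [0,0.5,0,0,1]
    - [0,0.6,0,0,1]
    - [0,0.7,0,0,1]
    - [0,0.8,0,0,1]
    - [0,0.9,0,0,1]
    - [0,1,0,0,1]

```text
t: 14.83
eef_pos: [0.4967, -0.0313, 0.0455]
ee_rot: [-0.842, 1.571, -2.665]
force: [-0.8, 0.2, 0.3]
width: 0.0
```

```bash
python3 - <<'E'
from jars import *
s,f,X,Y,z,px=look("w9")
o=px[...,0]-px[...,2]>60
m=(abs(z-62.5)<2)&(abs(X)<60);pc("orange",X,Y,m&o)
E
```

```text
t 14.83 feeder x -28.0 y -15.5 z 45.5 mm  az err 0.09 tilt [-0.0001 -0.0001] F feeder x -0.8 y 0.0 z 0.3 w 0.0000
orange 14112 [-14.5  31.9] [-40.1   6.5]
```

View pics/w9.png

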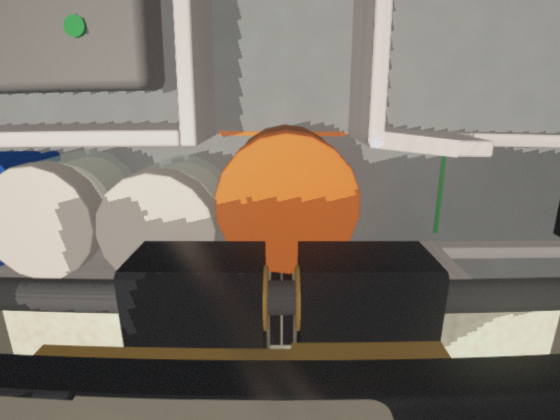

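Request:
step_arm:
  deltas:
    - [0,0.2,0,0,1]
    - [0,0.4,0,0,1]
    - [0,0.6,0,0,1]
    - [0,0.8,0,0,1]
    - [0,1,0,0,1]
    - [0,1.2,0,0,1]
    - [0,1.4,0,0,1]
    - [0,1.6,0,0,1]
    - [0,1.8,0,0,1]
    - [0,2,0,0,1]

```text
t: 15.72
eef_pos: [0.5162, -0.0363, 0.0455]
ee_rot: [-2.39, 1.571, 2.07]
force: [-0.8, 0.7, -0.7]
width: 0.0004
```

Request:
step_arm:
  deltas:
    - [0,0.2,0,0,1]
    - [0,0.4,0,0,1]
    - [0,0.6,0,0,1]
    - [0,0.8,0,0,1]
    - [0,1,0,0,1]
    - [0,1.2,0,0,1]
    - [0,1.4,0,0,1]
    - [0,1.6,0,0,1]
    - [0,1.8,0,0,1]
    - [0,1.9,0,0,1]

```text
t: 16.55
eef_pos: [0.5347, -0.0411, 0.0455]
ee_rot: [1.727, 1.571, -0.096]
force: [-0.0, 0.5, 0.7]
width: 0.0004
```

```bash
python3 - <<'E'
from jars import *
s,f,X,Y,z,px=look("w10")
o=px[...,0]-px[...,2]>60
m=(abs(z-62.5)<2)&(abs(X)<110);pc("orange",X,Y,m&o)
k=(abs(z-44)<3)&(X>80)&(X<115)&(px.max(-1)<80);pc("stop",X,Y,k)
E
```

```text
t 16.55 feeder x 11.2 y -15.4 z 45.5 mm  az err 0.09 tilt [ 0.0001 -0.    ] F feeder x -0.2 y 0.5 z 0.7 w 0.0004
orange 14040 [24.4 70.9] [-38.    8.7]
stop 3041 [91.1 98.7] [-38.9   8.9]
```

View pics/w10.png

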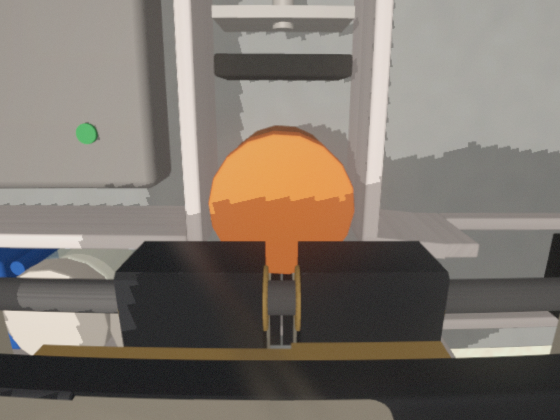

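Request:
step_arm:
  deltas:
    - [0,0.15,0,0,1]
    - [0,0.3,0,0,1]
    - [0,0.45,0,0,1]
    - [0,0.6,0,0,1]
    - [0,0.75,0,0,1]
    - [0,0.9,0,0,1]
    - [0,1.05,0,0,1]
    - [0,1.2,0,0,1]
    - [0,1.35,0,0,1]
    - [0,1.5,0,0,1]

```text
t: 17.43
eef_pos: [0.549, -0.0449, 0.0455]
ee_rot: [-1.042, 1.571, -2.865]
force: [-0.4, -0.7, -0.2]
width: 0.0004
```

Request:
step_arm:
  deltas:
    - [0,0.04,0,0,1]
    - [0,0.08,0,0,1]
    - [0,0.12,0,0,1]
    - [0,0.16,0,0,1]
    - [0,0.2,0,0,1]
    - [0,0.24,0,0,1]
    - [0,0.28,0,0,1]
    - [0,0.3,0,0,1]
    - [0,0.3,0,0,1]
    - [0,0.3,0,0,1]

```text
t: 18.27
eef_pos: [0.5519, -0.0456, 0.0456]
ee_rot: [1.962, 1.571, 0.138]
force: [-0.2, 0.4, 0.2]
width: 0.0006
```

```bash
python3 - <<'E'
from jars import *
s=rep()
E
```

```text
t 18.27 feeder x 28.9 y -15.4 z 45.6 mm  az err 0.09 tilt [0.0001 0.    ] F feeder x -0.3 y 0.3 z 0.2 w 0.0006
```

Request:
step_arm:
  deltas:
    - [0,0.03,0,0,1]
    - [0,0.06,0,0,1]
    - [0,0.09,0,0,1]
    - [0,0.12,0,0,1]
    - [0,0.15,0,0,1]
    - [0,0.15,0,0,1]
    - [0,0.15,0,0,1]
    - [0,0.15,0,0,1]
    - [0,0.15,0,0,1]
    - [0,0.15,0,0,1]

```text
t: 19.1
eef_pos: [0.5531, -0.0459, 0.0455]
ee_rot: [-1.173, 1.57, -2.997]
force: [-2.4, 1.2, 0.8]
width: 0.0005
```

Request:
step_arm:
  deltas:
    - [0,0.02,0,0,1]
    - [0,0.04,0,0,1]
    - [0,0.06,0,0,1]
    - [0,0.08,0,0,1]
    - [0,0.1,0,0,1]
    - [0,0.1,0,0,1]
    - [0,0.1,0,0,1]
    - [0,0.1,0,0,1]
    - [0,0.1,0,0,1]
    - [0,0.1,0,0,1]

```text
t: 19.93
eef_pos: [0.5537, -0.0462, 0.0454]
ee_rot: [-1.248, 1.57, -3.071]
force: [-4.0, 1.4, 2.3]
width: 0.0004
```

```bash
python3 - <<'E'
from jars import *
s,f,X,Y,z,px=look("w11")
o=px[...,0]-px[...,2]>60
m=(abs(z-62.5)<2)&(abs(X)<110);pc("orange",X,Y,m&o)
k=(abs(z-44)<3)&(X>80)&(X<115)&(px.max(-1)<80);pc("stop",X,Y,k)
E
```

```text
t 19.93 feeder x 30.9 y -15.5 z 45.4 mm  az err 0.08 tilt [-0.0009 -0.0001] F feeder x -4.2 y 0.4 z 2.3 w 0.0004
orange 14012 [44.  90.4] [-38.    8.6]
stop 32 [99.4 99.8] [-35.3   6.7]
```

Request:
step_arm:
  deltas:
    - [0,0.03,0,0,1]
    - [0,0.06,0,0,1]
    - [0,0.09,0,0,1]
    - [0,0.12,0,0,1]
    - [0,0.15,0,0,1]
    - [0,0.15,0,0,1]
    - [0,0.15,0,0,1]
    - [0,0.15,0,0,1]
    - [0,0.15,0,0,1]
    - [0,0.15,0,0,1]

```text
t: 20.82
eef_pos: [0.5542, -0.0466, 0.0452]
ee_rot: [-1.257, 1.568, -3.081]
force: [-7.5, 2.0, 4.2]
width: 0.0006
```

```bash
python3 - <<'E'
from jars import *
rep()
E
```

```text
t 20.82 feeder x 31.5 y -15.8 z 45.2 mm  az err 0.07 tilt [-0.0026 -0.0002] F feeder x -7.8 y 0.1 z 4.2 w 0.0006
```

Request:
step_arm:
  deltas:
    - [0,-0.15,0,0,1]
    - [0,-0.3,0,0,1]
    - [0,-1,0,0,1]
    - [-1,-2,0,0,1]
    - [-4.5,-3,0,0,1]
    - [-8.5,-3.3,0,0,1]
    - [-8.5,-3.3,-3.5,0,1]
    - [-8.5,-3.3,-7.5,0,1]
    - [-8.5,-3.3,-11.5,0,1]
    - [-8.5,-3.3,-15,0,1]

```text
t: 21.65
eef_pos: [0.5623, 0.1093, 0.1317]
ee_rot: [2.238, 1.567, 0.415]
force: [0.9, 0.2, 0.3]
width: 0.0005
```

```bash
python3 - <<'E'
from jars import *
s,f,X,Y,z,px=look("w12")
b=(px[...,2]>px[...,0]+30)&(abs(X)<40)
pc("post",X,Y,b&(z>80));o=px[...,0]-px[...,2]>60
m=(abs(z-62.5)<2)
pc("white",X,Y,m&(px.min(-1)>100)&(abs(X)<28))
s,f,X,Y,z,px=look("t12","top")
o=px[...,0]-px[...,2]>40
m=(abs(z-62)<8)&(abs(Y)<60)&(X>-40)&(X<110)&o;pc("orange top",X,Y,m)
cv2.imwrite("pics/t12c.png",cv2.resize(f["pixels"][140:300,210:380,::-1],None,fx=3.7,fy=3.7))
E
```

```text
t 21.65 feeder x 0.1 y 137.1 z 131.7 mm  az err 0.09 tilt [0.0034 0.0015] F feeder x 0.8 y 0.4 z 0.3 w 0.0005
post 712 [ 1.3 13.2] [103.9 117.3]
white 7011 [-20.9  21. ] [11.3 94.5]
t 21.70 feeder x 1.2 y 142.2 z 131.6 mm  az err 0.25 tilt [0.0054 0.0022] F feeder x 4.1 y 5.9 z 2.2 w 0.0004
orange top 215 [42.4 88.7] [-39.3   7.9]
```

View pics/t12c.png

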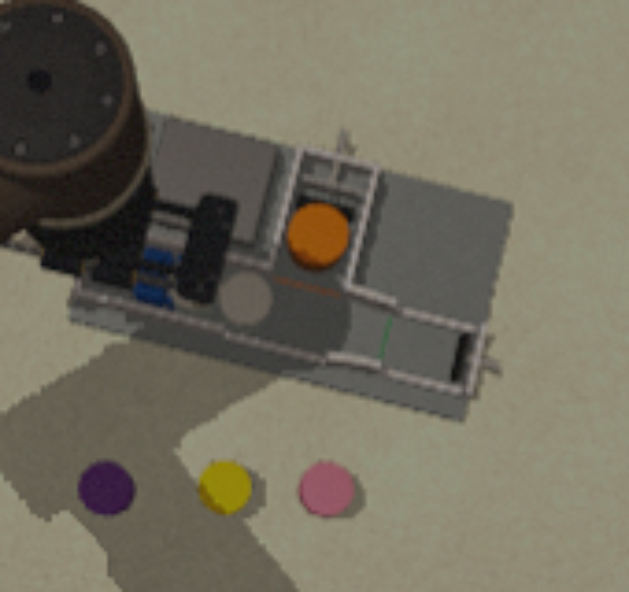

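View pics/w12.png

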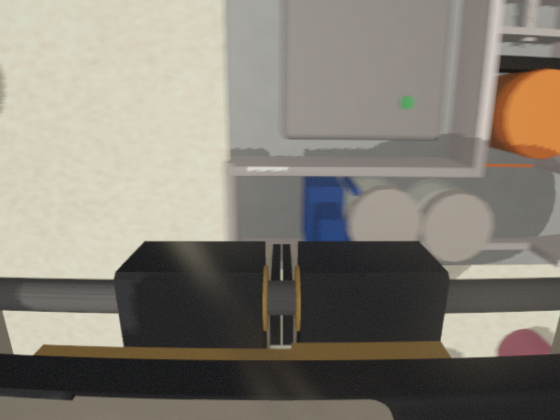

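Request:
step_arm:
  deltas:
    - [0,0,-0.5,0,1]
    - [0,0,-1,0,1]
    - [1,0,-1,0,1]
    - [3,0,-1,0,1]
    - [4.8,0,-1,0,1]
    - [5.4,0,-1,0,1]
    - [5.4,0,-0.8,0,1]
    - [5.4,0,-0.5,0,1]
    - [5.4,0,-0.2,0,1]
    - [5.4,0,0,0,1]

```text
t: 22.58
eef_pos: [0.5617, 0.1067, 0.0776]
ee_rot: [2.316, 1.569, 0.492]
force: [0.4, 3.9, -1.5]
width: 0.001
```

```bash
python3 - <<'E'
from jars import *
rep()
E
```

```text
t 22.58 feeder x 0.2 y 134.5 z 77.6 mm  az err 0.07 tilt [0.0017 0.0009] F feeder x -0.6 y 3.9 z -1.5 w 0.0010
```

Request:
step_arm:
  deltas:
    - [0,0,0.2,0,1]
    - [0,0,0.5,0,1]
    - [0,0,0.8,0,1]
    - [0,0,1.1,0,1]
    - [0,0,1.4,0,1]
    - [0,0,1.7,0,1]
    - [0,0,2,0,1]
    - [0,0,2.3,0,1]
    - [0,0,2.6,0,1]
    - [0,0,3,0,1]

```text
t: 23.42
eef_pos: [0.554, 0.0778, 0.0767]
ee_rot: [2.028, 1.57, 0.205]
force: [2.0, 3.5, 4.9]
width: 0.0006
```

Request:
step_arm:
  deltas:
    - [0,0,0.35,0,1]
    - [0,0,0.7,0,1]
    - [0,0,1.05,0,1]
    - [0,0,1.4,0,1]
    - [0,0,1.75,0,1]
    - [0,0,2.1,0,1]
    - [0,0,2.45,0,1]
    - [0,0,2.8,0,1]
    - [0,0,3.15,0,1]
    - [0,0,3.5,0,1]

```text
t: 24.25
eef_pos: [0.5449, 0.0437, 0.0765]
ee_rot: [1.412, 1.571, -0.412]
force: [3.1, 3.5, 4.5]
width: 0.0003
```

```bash
python3 - <<'E'
from jars import *
s,f,X,Y,z,px=look("w13")
m=(abs(z-62.5)<2)
pc("white",X,Y,m&(px.min(-1)>100)&(abs(X)<28)&(Y<60))
E
```

```text
t 24.25 feeder x -0.2 y 69.3 z 76.5 mm  az err 0.09 tilt [ 0. -0.] F feeder x 2.1 y 4.2 z 4.5 w 0.0003
white 6117 [-7.  21.4] [-54.2  24. ]
```

View pics/w13.png

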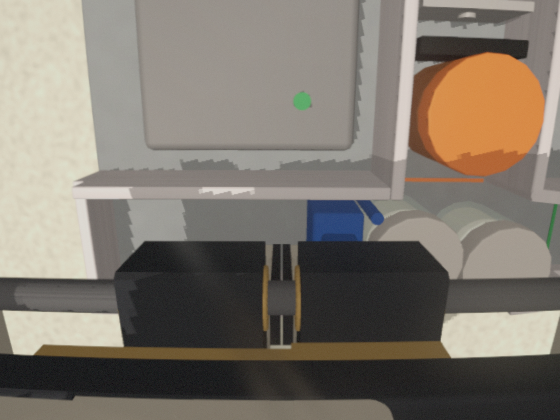

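Request:
step_arm:
  deltas:
    - [0,0,0.3,0,1]
    - [0,0,0.6,0,1]
    - [0,0,0.9,0,1]
    - [0,0,1.2,0,1]
    - [0,0,1.5,0,1]
    - [0,0,1.8,0,1]
    - [0,0,2.1,0,1]
    - [0,0,2.4,0,1]
    - [0,0,2.7,0,1]
    - [0,0,3,0,1]

```text
t: 25.13
eef_pos: [0.5371, 0.0146, 0.0764]
ee_rot: [-1.177, 1.57, -3.0]
force: [0.0, 2.6, 2.7]
width: 0.0006
```

```bash
python3 - <<'E'
from jars import *
rep()
E
```

```text
t 25.13 feeder x -0.5 y 39.1 z 76.4 mm  az err 0.08 tilt [-0.0006 -0.0001] F feeder x -0.6 y 2.5 z 2.7 w 0.0006
```

Request:
step_arm:
  deltas:
    - [0,0,0.3,0,1]
    - [0,0,0.6,0,1]
    - [0,0,0.9,0,1]
    - [0,0,1.2,0,1]
    - [0,0,1.5,0,1]
    - [0,0,1.8,0,1]
    - [0,0,2.1,0,1]
    - [0,0,2.4,0,1]
    - [0,0,2.7,0,1]
    - [0,0,3,0,1]

```text
t: 25.97
eef_pos: [0.5296, -0.0144, 0.0764]
ee_rot: [-1.204, 1.57, -3.027]
force: [-1.4, 5.6, 1.8]
width: 0.0004
```

```bash
python3 - <<'E'
from jars import *
rep()
E
```

```text
t 25.97 feeder x -0.4 y 9.2 z 76.4 mm  az err 0.08 tilt [-0.0006 -0.0001] F feeder x -2.7 y 5.1 z 1.8 w 0.0004
```

Request:
step_arm:
  deltas:
    - [0,0,0.2,0,1]
    - [0,0,0.4,0,1]
    - [0,0,0.6,0,1]
    - [0,0,0.8,0,1]
    - [0,0,1,0,1]
    - [0,0,1.2,0,1]
    - [0,0,1.4,0,1]
    - [0,0,1.6,0,1]
    - [0,0,1.8,0,1]
    - [0,0,2,0,1]

```text
t: 26.8
eef_pos: [0.5248, -0.0337, 0.0765]
ee_rot: [-1.208, 1.571, -3.031]
force: [-1.7, 3.7, 1.0]
width: 0.0004
```

```bash
python3 - <<'E'
from jars import *
s,f,X,Y,z,px=look("w14")
m=(abs(z-62.5)<2)
pc("white",X,Y,m&(px.min(-1)>100)&(abs(X)<28))
k=(abs(z-44)<3)&(abs(X)<25)&(Y<-140)&(Y>-163);pc("stop",X,Y,k)
o=px[...,0]-px[...,2]>60;pc("orange",X,Y,m&o)
E
```

```text
t 26.80 feeder x -0.2 y -10.6 z 76.5 mm  az err 0.09 tilt [-0.0002 -0.    ] F feeder x -2.6 y 3.2 z 1.0 w 0.0004
white 6589 [-6.9 21.2] [-134.6  -56. ]
stop 431 [-16.5  17.2] [-156.4 -150. ]
orange 12203 [42.6 89. ] [-37.8   8.8]
```

View pics/w14.png

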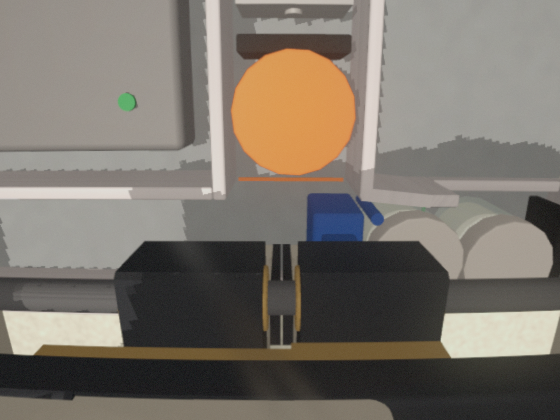

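Request:
step_arm:
  deltas:
    - [0,0,0.14,0,1]
    - [0,0,0.28,0,1]
    - [0,0,0.42,0,1]
    - [0,0,0.56,0,1]
    - [0,0,0.7,0,1]
    - [0,0,0.84,0,1]
    - [0,0,0.98,0,1]
    - [0,0,1.1,0,1]
    - [0,0,1.2,0,1]
    - [0,0,1.3,0,1]

```text
t: 27.68
eef_pos: [0.5217, -0.0462, 0.0765]
ee_rot: [-0.946, 1.571, -2.769]
force: [-1.3, 4.2, -1.5]
width: 0.0003
```

```bash
python3 - <<'E'
from jars import *
rep()
E
```

```text
t 27.68 feeder x -0.1 y -23.5 z 76.5 mm  az err 0.09 tilt [-0.0001 -0.    ] F feeder x -2.3 y 3.7 z -1.5 w 0.0003
```

Request:
step_arm:
  deltas:
    - [0,0,0.03,0,1]
    - [0,0,0.06,0,1]
    - [0,0,0.09,0,1]
    - [0,0,0.12,0,1]
    - [0,0,0.15,0,1]
    - [0,0,0.18,0,1]
    - [0,0,0.2,0,1]
    - [0,0,0.2,0,1]
    - [0,0,0.2,0,1]
    - [0,0,0.2,0,1]

```text
t: 28.52
eef_pos: [0.5213, -0.0477, 0.0765]
ee_rot: [2.904, 1.57, 1.081]
force: [-1.9, 5.5, -0.7]
width: 0.0005
```

```bash
python3 - <<'E'
from jars import *
rep()
E
```

```text
t 28.52 feeder x -0.1 y -25.2 z 76.5 mm  az err 0.09 tilt [0.0001 0.0003] F feeder x -3.2 y 4.9 z -0.7 w 0.0005
```

Request:
step_arm:
  deltas:
    - [0,0,0.03,0,1]
    - [0,0,0.06,0,1]
    - [0,0,0.09,0,1]
    - [0,0,0.12,0,1]
    - [0,0,0.15,0,1]
    - [0,0,0.15,0,1]
    - [0,0,0.15,0,1]
    - [0,0,0.15,0,1]
    - [0,0,0.15,0,1]
    - [0,0,0.15,0,1]

```text
t: 29.35
eef_pos: [0.5211, -0.0487, 0.0765]
ee_rot: [2.84, 1.57, 1.017]
force: [-3.0, 8.8, -0.0]
width: 0.0005
```

```bash
python3 - <<'E'
from jars import *
rep()
E
```

```text
t 29.35 feeder x -0.1 y -26.1 z 76.5 mm  az err 0.09 tilt [0.0006 0.001 ] F feeder x -5.1 y 7.8 z -0.0 w 0.0005
```

Request:
step_arm:
  deltas:
    - [0,0,0.03,0,1]
    - [0,0,0.06,0,1]
    - [0,0,0.09,0,1]
    - [0,0,0.1,0,1]
    - [0,0,0.1,0,1]
    - [0,0,0.1,0,1]
    - [0,0,0.1,0,1]
    - [0,0,0.1,0,1]
    - [0,0,0.1,0,1]
    - [0,0,0.1,0,1]

```text
t: 30.18
eef_pos: [0.521, -0.0492, 0.0766]
ee_rot: [2.835, 1.569, 1.011]
force: [-2.3, 11.5, -0.1]
width: 0.0005
```

```bash
python3 - <<'E'
from jars import *
s,f,X,Y,z,px=look("w15")
m=(abs(z-62.5)<2)
pc("white",X,Y,m&(px.min(-1)>100)&(abs(X)<28))
k=(abs(z-44)<3)&(abs(X)<25)&(Y<-140)&(Y>-163);pc("stop",X,Y,k)
E
```

```text
t 30.18 feeder x -0.0 y -26.6 z 76.6 mm  az err 0.09 tilt [0.0009 0.0015] F feeder x -5.1 y 10.6 z -0.1 w 0.0005
white 6500 [-6.7 21.1] [-150.1  -71.8]
stop 285 [ 9.2 20.3] [-162.7 -151.9]
```

Request:
step_arm:
  deltas:
    - [0,0,-0.1,0,1]
    - [0,0,-0.2,0,1]
    - [0,0,-0.4,0,1]
    - [0,0,-0.9,0,1]
    - [0,0,-1.8,0,1]
    - [-1,0,-2.5,0,1]
    - [-4,0,-2.5,0,1]
    - [-8,0,-2.5,0,1]
    - [-12,-2,-4,0,1]
    - [-16,-5,-7,0,1]

```text
t: 31.07
eef_pos: [0.4985, 0.0164, 0.2245]
ee_rot: [1.719, 1.569, -0.106]
force: [1.6, -0.1, 0.3]
width: 0.0001
```

Request:
step_arm:
  deltas:
    - [0,-3,-3,0,1]
    - [0,-6,-6,0,1]
    - [0,-8,-9,0,1]
    - [0,-8,-12,0,1]
    - [0,-8,-12,0,1]
    - [0,-8,-12,0,1]
    - [0,-8,-12,0,1]
    - [0,-8,-12,0,1]
    - [0,-8,-12,0,1]
    - [0,-8,-12,0,1]

```text
t: 31.9
eef_pos: [0.4503, 0.1519, 0.2212]
ee_rot: [-0.312, 1.571, -2.137]
force: [-0.1, 0.7, 0.4]
width: 0.0001
```

```bash
python3 - <<'E'
from jars import *
s,f,X,Y,z,px=look("t16","top")
cv2.imwrite("pics/t16c.png",cv2.resize(f["pixels"][140:300,210:380,::-1],None,fx=3.7,fy=3.7))
m=(abs(z-62.5)<6)
pc("white",X,Y,m&(px.min(-1)>100)&(abs(X)<28)&(Y>-170));o=px[...,0]-px[...,2]>40;pc("orange",X,Y,m&o&(abs(X)<110)&(abs(Y)<60))
s,f,X,Y,z,px=look("w16");m=(abs(z-62.5)<2)
pc("white",X,Y,m&(px.min(-1)>100)&(abs(X)<28)&(Y>-170));o=px[...,0]-px[...,2]>60;pc("orange",X,Y,m&o&(abs(X)<110)&(abs(Y)<60))
E
```

```text
t 31.90 feeder x -119.0 y 150.2 z 221.2 mm  az err 0.02 tilt [-0.     -0.0001] F feeder x -0.3 y 0.7 z 0.4 w 0.0001
white 312 [-27.1  24.9] [-149.    67.9]
orange 212 [42.3 89.4] [-39.4   7.9]
t 31.95 feeder x -119.0 y 150.3 z 221.2 mm  az err 0.02 tilt [ 0. -0.] F feeder x 0.0 y -0.0 z -0.1 w 0.0008
white 0
orange 0
```

View pics/t16c.png

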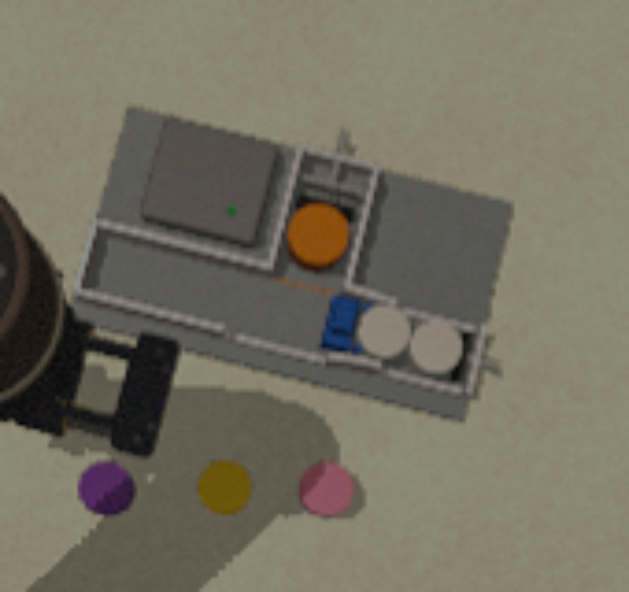

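View pics/w16.png

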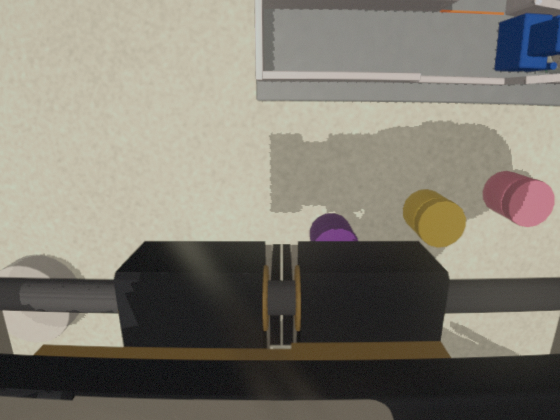

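```bash
python3 -c "
from station import *
print(job_done())"
```

```text
the job is handed in; nothing more can be done
None
```

The job is done and handed in at about 32 s of the 67 s allowed. The wide orange-lidded jar is in the reject bay against its stop. The first white-lidded jar is through the throat and against the outlet stop.

- **Nudging back:** I pushed the wide jar back along the lane from the outlet pad. The fingers were deeper than I had estimated, so it went about 12 mm too far. I corrected this by pushing the sled forward about 13 mm before sliding the jar sideways.
- **Reject bay:** I pushed the jar over the sill until it met the sprung stop. The force rose from 0 to 2.6, 4.2 and then 7.8 N over about 2 mm.
- **Outlet:** I pushed the sled by its post. The force rose from about 3.7 N while sliding to 10.6 N at the stop, with up to 5 N of sideways force on the finger. The total stayed under 12 N.
- **Last checks:**
  - The top camera showed the wide jar's centre at feeder (66, -16) mm.
  - It showed the first jar's front at about y = -149 to -150 mm. While pressed it was at about -150 mm, so it stayed at the stop within the camera's 2 mm.
  - The arm was clear of everything, reading almost no force. The purple, yellow and pink jars were where they had been; I did not check the other bystanders again.
- **Disagreement:** While I was nudging the wide jar back, a rough fit to part of its lid suggested a tilt of nearly 2°. A fit to its side showed 0.1° in the pushing direction, so I took it as upright.

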